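Give the glue pots back their own lids

TASK

The lids of the four glue pots have been mixed up: swap them about until each pot wears the lid of its own shape (round, square, six-sided, oblong), sitting flat and centred on the neck and turned to line up with the pot. The tape roll among them is there to take a lid in the meantime. Set the lids down rather than dropping them, and leave the pots standing where they are and the brush mug undisturbed.

Things in the scene. Friction and masses are not known exactly. Their poses are not given: they have to be found in the camera images.
- lid_round: Loose dark wooden lid, 60 g. Plate 7 mm thick, seen from above round, 74 mm across. Upright round brass knob on the middle, 20 mm across, 24 mm tall. Under the middle a tapered stub 6 mm deep, 34 to 24 mm across, hangs loosely in the neck. Origin: centre of the plate's underside (knob from z = 7 to 31 mm). At the start on another pot, turned any way.
- lid_square: Loose dark wooden lid, 60 g. Plate 7 mm thick, seen from above 62 mm square, sides along its x and y. Upright round brass knob on the middle, 20 mm across, 24 mm tall. Under the middle a tapered stub 6 mm deep, 34 to 24 mm across, hangs loosely in the neck. Origin: centre of the plate's underside (knob from z = 7 to 31 mm). At the start on another pot, turned any way.
- lid_hex: Loose dark wooden lid, 60 g. Plate 7 mm thick, seen from above a hexagon 76 mm across flats, flats facing its +x and -x. Upright round brass knob on the middle, 20 mm across, 24 mm tall. Under the middle a tapered stub 6 mm deep, 34 to 24 mm across, hangs loosely in the neck. Origin: centre of the plate's underside (knob from z = 7 to 31 mm). At the start on another pot, turned any way.
- lid_oblong: Loose dark wooden lid, 60 g. Plate 7 mm thick, seen from above oblong with half-round ends, 92 mm along its x, 60 mm along y. Upright round brass knob on the middle, 20 mm across, 24 mm tall. Under the middle a tapered stub 6 mm deep, 34 to 24 mm across, hangs loosely in the neck. Origin: centre of the plate's underside (knob from z = 7 to 31 mm). At the start on another pot, turned any way.
- pot_round: Loose white glazed glue pot, 0.6 kg, upright. Straight sides, seen from above round, 96 mm across; shoulder 52 mm high. On it a round neck 10 mm high, 60 mm outside, 44 mm inside, whose flat rim carries any of the lids; the shoulder shows beneath. Origin: centre of its underside; a seated lid's origin is 62 mm above it.
- pot_square: Loose white glazed glue pot, 0.6 kg, upright. Straight sides, seen from above 92 mm square, sides along its x and y; shoulder 52 mm high. On it a round neck 10 mm high, 60 mm outside, 44 mm inside, whose flat rim carries any of the lids; the shoulder shows beneath. Origin: centre of its underside; a seated lid's origin is 62 mm above it.
- pot_hex: Loose white glazed glue pot, 0.6 kg, upright. Straight sides, seen from above a hexagon 98 mm across flats, flats facing its +x and -x; shoulder 52 mm high. On it a round neck 10 mm high, 60 mm outside, 44 mm inside, whose flat rim carries any of the lids; the shoulder shows beneath. Origin: centre of its underside; a seated lid's origin is 62 mm above it.
- pot_oblong: Loose white glazed glue pot, 0.6 kg, upright. Straight sides, seen from above oblong with half-round ends, 118 mm along its x, 80 mm along y; shoulder 52 mm high. On it a round neck 10 mm high, 60 mm outside, 44 mm inside, whose flat rim carries any of the lids; the shoulder shows beneath. Origin: centre of its underside; a seated lid's origin is 62 mm above it.
- tape_roll: Roll of brown paper tape lying flat, loose, 220 g: 104 mm across, 30 mm high, with a round 44 mm hole, empty at the start; a lid can rest on it with its stub in the hole. Origin: centre of its underside, z up; a lid resting on it has its origin 30 mm above.
- brush_mug: Bystander: pink mug, 78 mm across and 92 mm high, with brushes standing in it up to 165 mm; loose, 250 g; stands to one side of the pots (a small amber jar, 70 mm high, on the other). Origin: centre of its underside.

How it is judged:
At the end, for the whole second after the job is handed in: Each lid rests, released and still, on the pot of its own shape: within 10 mm of the pot's axis, underside 59 to 65 mm above the pot's foot, tilt under 4 degrees, and (except the round one) turned within 13 degrees of its pot's outline, counting symmetry. The pots stand upright (horizontal distance between lid_round and pot_round below 0.01 m and z of lid_round in the frame of pot_round between 0.059 and 0.065 m and angle between each of lid_round, pot_round, lid_square, pot_square, lid_hex, pot_hex, lid_oblong, pot_oblong's own z axis and vertical below 0.07 rad and linear speed of each of lid_round, lid_square, lid_hex, lid_oblong below 0.03 m/s and horizontal distance between lid_square and pot_square below 0.01 m and z of lid_square in the frame of pot_square between 0.059 and 0.065 m and (angle between the x axis of lid_square and the x axis of pot_square, either way round below 0.23 rad or angle between the x axis of lid_square and the y axis of pot_square, either way round below 0.23 rad) and horizontal distance between lid_hex and pot_hex below 0.01 m and z of lid_hex in the frame of pot_hex between 0.059 and 0.065 m and (angle between the x axis of lid_hex and the x axis of pot_hex, either way round below 0.23 rad or angle between the x axis of lid_hex and the x axis of pot_hex, either way round between 0.8172 and 1.2772 rad) and horizontal distance between lid_oblong and pot_oblong below 0.01 m and z of lid_oblong in the frame of pot_oblong between 0.059 and 0.065 m and angle between the x axis of lid_oblong and the x axis of pot_oblong, either way round below 0.23 rad); the robot touches nothing.
It fails at once if a lid was dropped (falls free faster than 0.6 m/s, as from about 18 mm) ((linear speed of lid_round above 0.6 m/s and contact force between the fingers and lid_round below 0.1 N) or (linear speed of lid_square above 0.6 m/s and contact force between the fingers and lid_square below 0.1 N) or (linear speed of lid_hex above 0.6 m/s and contact force between the fingers and lid_hex below 0.1 N) or (linear speed of lid_oblong above 0.6 m/s and contact force between the fingers and lid_oblong below 0.1 N)).
It fails at once if a pot was shifted by more than 25 mm (distance of any of pot_round, pot_square, pot_hex, pot_oblong from where it was at the start of the episode above 0.025 m).
It fails at once if the brush mug was shifted by more than 25 mm (distance of brush_mug from where it was at the start of the episode above 0.025 m).
It also fails if it takes over 144 s, if anything falls off the work surface, if the arm or the gripper's body presses on something with over 40 N, if the wrist force passes 120 N, or if a joint passes its speed limit or range.

ROBOT

A 6-joint arm with a two-finger parallel gripper is mounted at the origin on the work surface. World frame = base frame: x ahead of the robot, y to its left, z up, the work surface at z = 0. Lengths are in m, angles in rad, forces in N, time in s.
With the tool pointing down it reaches from about 0.275 to 0.75 m from the base axis. Payload 10.2 kg.
Tool frame: the origin (TCP) lies at the centre of the arm's flange, where the gripper is bolted on; the fingertips stand bot.tip_extent ahead of it and the grasp point (between the pads) lies 155 mm ahead of it (bot.tip_extent is the distance from the TCP to the fingertips, in m); z points along the fingers, y is the direction in which the jaws open and shut (so a half turn about z gives the same grasp; the last joint's range is limited). The gripper opens to 85 mm and grips with 20 to 120 N. Pads are 22 mm wide; open, the fingers measure 114 mm over their backs; the gripper's body (76 mm by 85 mm) begins 54 mm behind the grasp point. The pads swing forward as they close: fully open they stand 13 mm farther back than shut.
Start: joints at [-1.464, 0.313, 1.498, -0, 1.331, -0.223], TCP at [0.17, -0.497, 0.405] pointing down, gripper open.
Joint ranges: [-2.94, 2.94], [-0.97, 2.17], [0.19, 2.56], [-1.23, 4.37], [0.02, 3.11], [-2.88, 2.88]. Speed limits (rad/s): [2.39, 2.39, 3.01, 3.14, 3.14, 3.14].

INTERFACE

Orientations are given as a rotation vector (axis times angle).
In Python, from bench import bot gives the robot as it stands. The module is installed in compiled form; this text tells all that it offers.
- The arm moves only by the tool jog_arm, never from a script. Its argument "steps" is a list of rows, each an object with "slide": the shift along the tool's x, y, z in m, a list of three; "yaw": the turn about the tool's z in degrees; "fingers": the finger opening in m, from 0 to 0.0854. In form: [{"slide": [tx, ty, tz], "yaw": yaw, "fingers": fingers}, ...]. A call has exactly 5 rows; each row is the pose to reach, as a shift and turn from the pose commanded when the call began, along the tool's axes at that moment; what a row does not reach only later rows make up. A row lasts 1/8 s, in which the tool goes at most 62.5 mm and 10.7 degrees, less where a joint would pass 70% of its speed; a pose out of reach is approached as far as the arm can. A call with a gripper value outside its range is refused whole. The fingers move at their own pace and stop on an object; "squeeze" is the grip in N (left out, the last holds). Time passes only in rows, so rows that repeat a pose let the fingers close, or fill a call up. It gives the time, the measured TCP pose, the force and the opening at its end, in the units of the state.
- bot.state(): the state, without advancing time (a new reading comes with each control period).
- bot.capture(name): name is "side" or "top"; returns a dict with "image" (480x640x3 uint8, red, green, blue), "camera_matrix" (3x3 intrinsics, pixels), "view" (4x4, takes a point from world to camera coordinates). Camera axes: x right, y down, z forward; pixel columns grow to the right and rows downward; lengths in m; the calibration is good to about 2 mm. A picture is of the moment at which its call begins. There is no depth.
- bot.job_done(): hands the job in, once; it reports no verdict.
The state is a dict: "time": time; "q": joint angles; "qd": joint speeds; "joint_efforts": joint torques, N m; "position": TCP position; "eef_rot": TCP orientation; "contact_force": force on the tool from outside, world axes, zero at the start; "wrist_torque": the same for the moment, N m; "opening": opening from 0.0 (shut) to 1.0 (fully open).
Only numpy, scipy, OpenCV 4.12 (cv2) and the standard library are available. Lean on these libraries where they do the work, as an engineer would, in place of code of your own. Each camera call takes 0.05 s, during which the arm holds its last target.

## Working session

There is one attempt and no reset: what is moved stays moved. The work goes in short steps, Python scripts to look and compute and a tool call to move; the robot and the scene stay as the last step left them, time stands still between calls to the robot, and variables do not carry over. Pictures are saved under pics/ and viewed, and the job is handed in when it is done.

Besides the shell and the picture viewer there is one more tool, called after "Call:" in YAML: its name, and indented under it one key for each argument. jog_arm: Moves the arm, as the interface text tells. Its arguments: {"type":"object","properties":{"steps":{"type":"array"},"squeeze":{"type":"number"}},"required":["steps"]}

```bash
mkdir -p pics; ls
python3 - <<'E'
from bench import bot
import cv2,numpy as np
for n in("top","side"):
    c=bot.capture(n); cv2.imwrite(f"pics/{n}0.png",c["image"][:,:,::-1]); print(n,c["camera_matrix"].tolist(),np.round(c["view"],4).tolist())
print(bot.state(),bot.tip_extent)
E
```

```text
pics
top [[610.8124536273059, 0.0, 329.12532078412096], [0.0, 610.8124536273059, 243.69332048788732], [0.0, 0.0, 1.0]] [[-0.0278, -0.9996, 0.0038, 0.0164], [-0.9971, 0.0274, -0.0713, 0.5843], [0.0712, -0.0058, -0.9974, 1.2509], [0.0, 0.0, 0.0, 1.0]]
side [[568.1344794369929, 0.0, 321.68201791173016], [0.0, 568.1344794369929, 236.989793112023], [0.0, 0.0, 1.0]] [[-0.8683, -0.4958, 0.0167, 0.4775], [-0.3667, 0.6188, -0.6947, 0.273], [0.3341, -0.6093, -0.7191, 0.8401], [0.0, 0.0, 0.0, 1.0]]
{'time': 0.1, 'q': array([-1.46441302e+00,  3.13390930e-01,  1.49834761e+00, -2.93842569e-05,
        1.33102617e+00, -2.23385086e-01]), 'qd': array([ 0.00113303, -0.00157382, -0.00149496, -0.00109012, -0.0007803 ,
       -0.00056822]), 'joint_efforts': array([ 2.93713303e-03, -4.12897360e+01, -2.60141104e+01, -1.34150205e-04,
        3.04465670e-03, -6.08075339e-06]), 'position': array([ 0.16999752, -0.49667947,  0.40419887]), 'eef_rot': array([-3.09782676e+00, -5.15473552e-01, -6.28663669e-05]), 'contact_force': array([-0.24480774,  0.13432143, -0.01185803]), 'wrist_torque': array([0.02288242, 0.02696137, 0.00441669]), 'opening': 1.0007934621140981} 0.1734
```

View pics/top0.png

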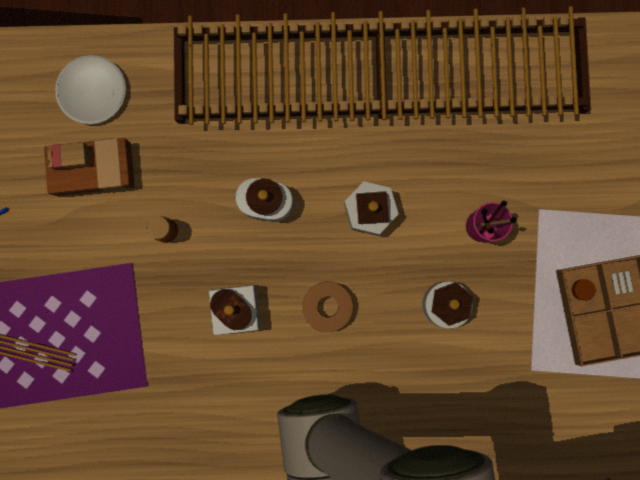

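View pics/side0.png

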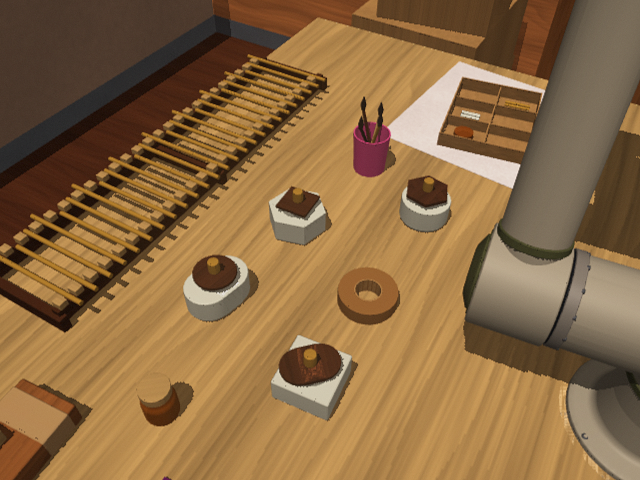

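```bash
cat > h.py <<'E'
import numpy as np,cv2
from scipy.optimize import minimize
def circ(r,n=48):
    a=np.arange(n)*2*np.pi/n; return np.c_[np.cos(a),np.sin(a)]*r
def rect(s): return np.array([[1,1],[-1,1],[-1,-1],[1,-1]])*s/2
def hexa(f):
    a=np.radians(30+60*np.arange(6)); return np.c_[np.cos(a),np.sin(a)]*f/2/np.cos(np.pi/6)
def obl(L,W):
    a=np.linspace(-np.pi/2,np.pi/2,24); c=np.c_[np.cos(a),np.sin(a)]*W/2; c[:,0]+=(L-W)/2
    return np.r_[c,-c]
LID=dict(round=circ(.037),square=rect(.062),hex=hexa(.076),oblong=obl(.092,.06))
POT=dict(round=circ(.048),square=rect(.092),hex=hexa(.098),oblong=obl(.118,.08))
SYM=dict(round=1e-9,square=90,hex=60,oblong=180)
def proj(c,P):
    P=np.asarray(P,float); V=np.asarray(c["view"]);q=P@V[:3,:3].T+V[:3,3]; q=q@np.asarray(c["camera_matrix"]).T; return q[:,:2]/q[:,2:]
def unproj(c,uv,z):
    V=np.asarray(c["view"]);d=np.linalg.inv(c["camera_matrix"])@np.array([uv[0],uv[1],1.]); R=V[:3,:3]
    d=R.T@d; o=-R.T@V[:3,3]; return o+d*(z-o[2])/d[2]
def prism(o,x,y,a,z0,z1):
    R=np.array([[np.cos(a),-np.sin(a)],[np.sin(a),np.cos(a)]]); p=o@R.T+[x,y]
    return np.r_[np.c_[p,np.full(len(p),z0)],np.c_[p,np.full(len(p),z1)]]
S=8
def hullmask(c,P,off,sz):
    h=cv2.convexHull(((proj(c,P)-off)*S).astype(np.float32)).astype(np.int32)
    m=np.zeros((sz[1]*S,sz[0]*S),np.uint8); cv2.fillConvexPoly(m,h,1); return m
E
python3 - <<'E'
from h import *
im=cv2.imread("pics/top0.png")
t=[]
for (u,v) in [(264,198),(372,208),(449,305),(234,310)]:
    t.append(cv2.resize(im[v-35:v+35,u-35:u+35],(400,300*4//3),interpolation=cv2.INTER_NEAREST)[:400])
o=np.vstack([np.hstack(t[:2]),np.hstack(t[2:])]); cv2.imwrite("pics/z0.png",cv2.resize(o,(600,600)))
E
```

```text
(no output)
```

View pics/z0.png

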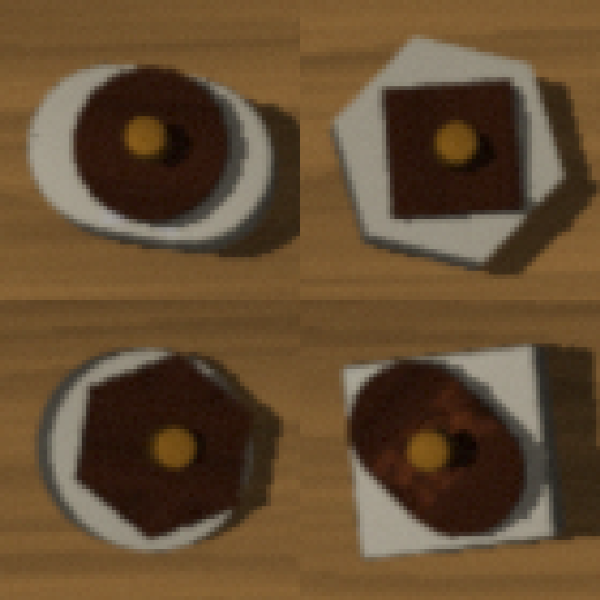

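Run:
```python
from h import *
im=cv2.imread("pics/top0.png"); hsv=cv2.cvtColor(im,cv2.COLOR_BGR2HSV)
for n,(u,v) in dict(lid=(255,205),lid2=(440,310),lid3=(362,215),lidglow=(238,300),white=(283,200),wall=(258,219),shoulderSh=(288,205),tableSh=(296,205),table=(320,180),tsh2=(262,325),knob=(263,196),knobsh=(270,198),tape=(312,305)).items(): print(n,hsv[v,u],im[v,u,::-1])
```

```text
lid [  7 182  42] [42 19 12]
lid2 [ 11 184  43] [43 23 12]
lid3 [ 10 190  43] [43 22 11]
lidglow [ 12 199  50] [50 26 11]
white [24 37 69] [69 67 59]
wall [18 96 64] [64 54 40]
shoulderSh [ 21  34 152] [152 146 132]
tableSh [ 16 152  57] [57 41 23]
table [ 17 153 128] [128  94  51]
tsh2 [ 15 160  59] [59 41 22]
knob [ 18 203 122] [122  83  25]
knobsh [  5 222  23] [23  6  3]
tape [ 14 170 108] [108  70  36]
```

```bash
cat >> h.py <<'E'
def masks(im,off,sz):
    u,v=off; c=im[v:v+sz[1],u:u+sz[0]]
    c=cv2.resize(c,None,fx=S,fy=S,interpolation=cv2.INTER_LINEAR)
    hsv=cv2.cvtColor(c,cv2.COLOR_BGR2HSV); f=c.astype(float)+1
    lid=(f[...,2]/f[...,1]>1.55)|(hsv[...,1]>188)
    pot=(hsv[...,1]<118)&~lid
    def big(m):
        m=cv2.morphologyEx(m.astype(np.uint8),cv2.MORPH_OPEN,np.ones((2*S+1,)*2)); n,l,s,_=cv2.connectedComponentsWithStats(m)
        return (l==1+np.argmax(s[1:,4])).astype(np.uint8) if n>1 else m
    lid=big(lid); return lid,big(pot|(lid>0))
def fit(c,mask,off,sz,model,x,y,sym):
    best=None
    def cost(p): return -(lambda m:(m&mask).sum()/((m|mask).sum()))(model(c,p,off,sz))
    angs=[0] if sym<1 else np.arange(0,sym,sym/6)
    for a in angs:
        r=minimize(cost,[x,y,np.radians(a)],method="Nelder-Mead",options=dict(initial_simplex=np.array([[x,y,np.radians(a)],[x+.008,y,np.radians(a)],[x,y+.008,np.radians(a)],[x,y,np.radians(a+sym/8)]]),xatol=1e-4,fatol=1e-4,maxiter=120))
        if best is None or r.fun<best.fun: best=r
    return best
def lidmodel(kind,z):
    def f(c,p,off,sz):
        m=hullmask(c,prism(LID[kind],*p,z,z+.007),off,sz); return m|hullmask(c,prism(circ(.01),*p,z+.007,z+.031),off,sz)
    return f
def potmodel(kind,lk=None,lp=None):
    def f(c,p,off,sz):
        m=hullmask(c,prism(POT[kind],*p,0,.052),off,sz)
        if lk: m=m|lidmodel(lk,.062)(c,lp,off,sz)
        return m
    return f
E
cat > m.py <<'E'
from h import *
from bench import bot
cs={n:bot.capture(n) for n in("top","side")}
where=dict(top=dict(oblong=(264,198),hex=(372,208),round=(449,305),square=(234,310)),side=dict(oblong=(216,283),hex=(298,210),round=(426,200),square=(311,375)))
on=dict(oblong="round",hex="square",round="hex",square="oblong")
for cn,c in cs.items():
  im=c["image"][:,:,::-1].copy()
  vis=cv2.resize(im,None,fx=1,fy=1)
  for pot,(u,v) in where[cn].items():
    h=55; off=np.array([u-h,v-h]); sz=(2*h,2*h)
    L,U=masks(im,off,sz); k=on[pot]
    g=unproj(c,(u,v),.075)
    rl=fit(c,L,off,sz,lidmodel(k,.062),g[0],g[1],SYM[k])
    rp=fit(c,U,off,sz,potmodel(pot,k,rl.x),rl.x[0],rl.x[1],SYM[pot])
    print(cn,"pot",pot,np.round(rp.x[:2],4),round(np.degrees(rp.x[2])%SYM[pot],1),round(rp.fun,3),"lid",k,np.round(rl.x[:2],4),round(np.degrees(rl.x[2])%SYM[k],1),round(rl.fun,3))
    for m,col in((lidmodel(k,.062)(c,rl.x,off,sz),(0,255,0)),(potmodel(pot)(c,rp.x,off,sz),(255,0,255))):
        m=cv2.resize(m,sz,interpolation=cv2.INTER_AREA); cc,_=cv2.findContours(m,cv2.RETR_EXTERNAL,cv2.CHAIN_APPROX_NONE); cv2.drawContours(vis,[q+off for q in cc],-1,col,1)
  cv2.imwrite(f"pics/fit_{cn}.png",vis)
c=cs["top"];im=c["image"][:,:,::-1].copy()
off=np.array([288,265]);sz=(80,80)
hsv=cv2.cvtColor(im[265:345,288:368],cv2.COLOR_BGR2HSV)
for r in (330,328): print([tuple(int(q) for q in im[306,u]) for u in range(294,366,4)]); break
E
python3 m.py
```

```text
top pot oblong [0.6786 0.1313] 79.6 -0.964 lid round [0.681  0.1286] 0.0 -0.872
top pot hex [ 0.6544 -0.0893] 45.2 -0.955 lid square [ 0.6525 -0.0901] 4.5 -0.853
top pot round [ 0.4514 -0.2397] 0.0 -0.927 lid hex [ 0.4547 -0.2427] 17.3 -0.898
top pot square [0.4527 0.1974] 5.1 -0.962 lid oblong [0.456 0.2  ] 48.0 -0.878
side pot oblong [0.6815 0.1293] 77.0 -0.863 lid round [0.6827 0.1276] 0.0 -0.687
side pot hex [ 0.656 -0.09 ] 45.9 -0.668 lid square [ 0.6527 -0.0896] 8.2 -0.63
side pot round [ 0.4545 -0.2431] 0.0 -0.864 lid hex [ 0.4554 -0.2428] 17.9 -0.722
side pot square [0.4555 0.1942] 5.6 -0.828 lid oblong [0.4565 0.1978] 45.3 -0.771
[(51, 93, 129), (54, 96, 131), (47, 86, 121), (40, 74, 111), (37, 71, 110), (35, 70, 108), (23, 39, 58), (27, 46, 63), (50, 93, 126), (51, 92, 127), (52, 93, 126), (34, 66, 96), (37, 70, 109), (34, 67, 106), (37, 69, 106), (19, 39, 53), (32, 62, 86), (50, 90, 124)]
```

Run:
```python
from h import *
a=cv2.imread("pics/fit_top.png")[150:350,200:500];b=cv2.imread("pics/fit_side.png")[160:430,170:470]
cv2.imwrite("pics/f1.png",cv2.resize(a,(750,500),interpolation=cv2.INTER_NEAREST));cv2.imwrite("pics/f2.png",cv2.resize(b,(660,594),interpolation=cv2.INTER_NEAREST))
```

```text
(no output)
```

View pics/f1.png

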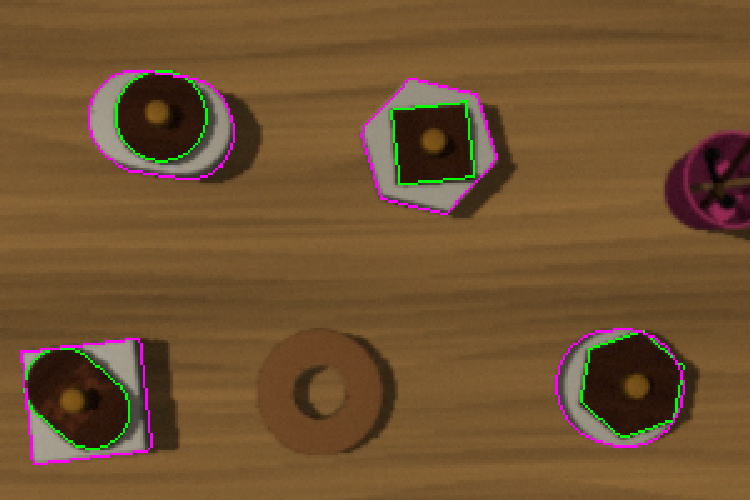

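View pics/f2.png

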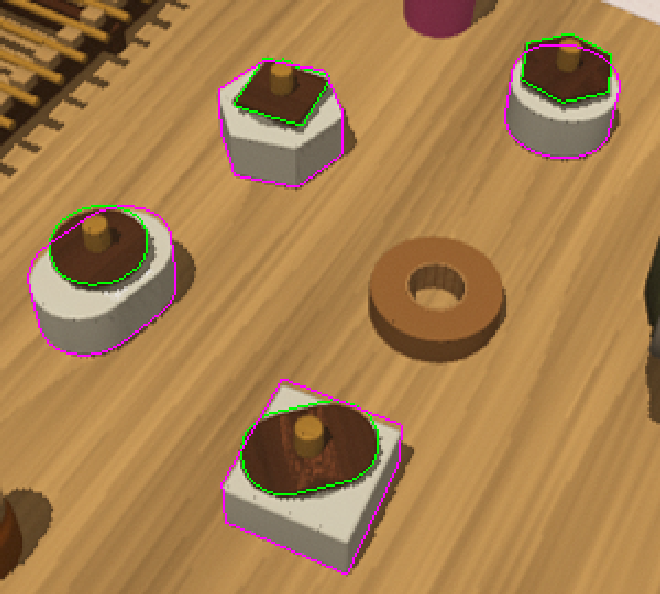

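```bash
cat > g.py <<'E'
import sys,numpy as np
from bench import bot
from scipy.spatial.transform import Rotation as Ro
def go(x,y,z,psi=None):
    s=bot.state(); R=Ro.from_rotvec(s["eef_rot"]).as_matrix(); p=s["position"]
    ps=np.degrees(np.arctan2(R[1,0],R[0,0])); d=R.T@(np.array([x,y,z])-p)
    print("t",round(s["time"],2),"pos",np.round(p,4),"psi",round(ps,2),"tilt",np.round(R[:,2],3),"open",round(s["opening"]*.0854,4),"F",np.round(s["contact_force"],2),"q6",round(s["q"][5],2))
    print("slide",np.round(d,4),"len",round(np.linalg.norm(d),3),"yaw",None if psi is None else round(ps-psi,1))
a=[float(v) for v in sys.argv[1:]]
go(*a)
E
python3 g.py .456 .199 .315 0
python3 - <<'E'
from h import *
from bench import bot
c=bot.capture("top")
for uv in((327.8,306.8),): print(unproj(c,uv,.02))
im=c["image"][:,:,::-1]; h=im[:,:,:].astype(float)
r=(h[265:350,290:370,2]/h[265:350,290:370,1]); m=((r>1.46)&(h[265:350,290:370,2]>85)).astype(np.uint8)
m=cv2.morphologyEx(m,cv2.MORPH_OPEN,np.ones((3,3)));cc,_=cv2.findContours(m,cv2.RETR_EXTERNAL,cv2.CHAIN_APPROX_NONE);k=max(cc,key=cv2.contourArea)
e=cv2.fitEllipse(k);print(e);print(unproj(c,(e[0][0]+290,e[0][1]+265),.03))
print(unproj(c,(490,222),.05))
E
```

```text
t 0.2 pos [ 0.17   -0.4967  0.4043] psi 18.9 tilt [-0.     0.001 -1.   ] open 0.0857 F [0.32 0.35 0.62] q6 -0.22
slide [ 0.4959 -0.5655  0.0899] len 0.757 yaw 18.9
[0.45391229 0.00661692 0.02      ]
((37.12309646606445, 41.48529052734375), (48.795631408691406, 49.46221923828125), 2.0072317123413086)
[0.45490993 0.00799538 0.03      ]
[ 0.61783797 -0.32910909  0.05      ]
```

Call:
jog_arm:
  steps:
    - {"slide": [0.03,-0.034,0],"yaw": 0,"fingers": 0.05}
    - {"slide": [0.068,-0.078,0.005],"yaw": 0,"fingers": 0.05}
    - {"slide": [0.108,-0.123,0.01],"yaw": 0,"fingers": 0.05}
    - {"slide": [0.148,-0.168,0.015],"yaw": 0,"fingers": 0.05}
    - {"slide": [0.188,-0.213,0.02],"yaw": 0,"fingers": 0.05}
  squeeze: 40

```text
time: 0.88
position: [0.2792, -0.2325, 0.3846]
eef_rot: [3.099, 0.515, 0.001]
contact_force: [0.5, 0.5, 0.5]
opening: 0.589
```

Call:
jog_arm:
  steps:
    - {"slide": [0.04,-0.045,0.005],"yaw": 0,"fingers": 0.05}
    - {"slide": [0.08,-0.09,0.01],"yaw": 0,"fingers": 0.05}
    - {"slide": [0.12,-0.135,0.015],"yaw": 0,"fingers": 0.05}
    - {"slide": [0.16,-0.18,0.02],"yaw": 0,"fingers": 0.05}
    - {"slide": [0.2,-0.225,0.03],"yaw": 0,"fingers": 0.05}

```text
time: 1.5
position: [0.3957, 0.0454, 0.355]
eef_rot: [3.098, 0.516, 0.003]
contact_force: [-0.1, -0.9, 0.7]
opening: 0.588
```

```bash
python3 g.py .456 .199 .315 0
```

```text
t 1.5 pos [0.3957 0.0454 0.355 ] psi 18.9 tilt [ 0.002 -0.    -1.   ] open 0.0502 F [-0.08 -0.92  0.68] q6 1.06
slide [ 0.1068 -0.1258  0.04  ] len 0.17 yaw 18.9
```

Call:
jog_arm:
  steps:
    - {"slide": [0.036,-0.042,0.01],"yaw": 6,"fingers": 0.05}
    - {"slide": [0.072,-0.084,0.02],"yaw": 12,"fingers": 0.05}
    - {"slide": [0.1068,-0.1258,0.03],"yaw": 18.9,"fingers": 0.05}
    - {"slide": [0.1068,-0.1258,0.04],"yaw": 18.9,"fingers": 0.05}
    - {"slide": [0.1068,-0.1258,0.04],"yaw": 18.9,"fingers": 0.05}

```text
time: 2.12
position: [0.4553, 0.1967, 0.3139]
eef_rot: [3.141, 0.002, -0.003]
contact_force: [-0.1, -0.6, -0.2]
opening: 0.581
```

```bash
python3 g.py .456 .199 .246 0
python3 - <<'E'
from bench import bot
import cv2
cv2.imwrite("pics/a1.png",bot.capture("side")["image"][150:450,100:500,::-1])
E
```

```text
t 2.12 pos [0.4553 0.1967 0.3139] psi 0.06 tilt [-0.002 -0.001 -1.   ] open 0.0496 F [-0.08 -0.61 -0.16] q6 1.74
slide [ 0.0009 -0.0024  0.0679] len 0.068 yaw 0.1
```

View pics/a1.png

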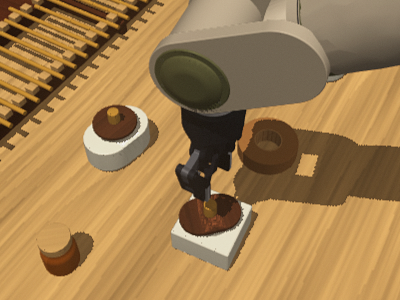

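Call:
jog_arm:
  steps:
    - {"slide": [0,-0.001,0.03],"yaw": 0,"fingers": 0.05}
    - {"slide": [0,-0.001,0.055],"yaw": 0,"fingers": 0.05}
    - {"slide": [0,-0.001,0.068],"yaw": 0,"fingers": 0.05}
    - {"slide": [0,-0.001,0.068],"yaw": 0,"fingers": 0.05}
    - {"slide": [0,-0.001,0.068],"yaw": 0,"fingers": 0.05}

```text
time: 2.8
position: [0.4559, 0.1978, 0.2477]
eef_rot: [-3.141, 0.001, -0.003]
contact_force: [0.0, 0.3, -0.2]
opening: 0.591
```

Call:
jog_arm:
  steps:
    - {"slide": [0,0,0],"yaw": 0,"fingers": 0.01}
    - {"slide": [0,0,0],"yaw": 0,"fingers": 0.01}
    - {"slide": [0,0,0],"yaw": 0,"fingers": 0.01}
    - {"slide": [0,0,0],"yaw": 0,"fingers": 0.01}
    - {"slide": [0,0,0],"yaw": 0,"fingers": 0.01}

```text
time: 3.42
position: [0.4557, 0.198, 0.2474]
eef_rot: [-3.141, -0.0, -0.002]
contact_force: [-2.2, 0.3, 6.0]
opening: 0.212
```

```bash
python3 g.py .4545 .0075 .315 0
```

```text
t 3.42 pos [0.4557 0.198  0.2474] psi 0.0 tilt [ 0.001  0.    -1.   ] open 0.0181 F [-2.15  0.3   5.99] q6 1.74
slide [-0.0011  0.1905 -0.0676] len 0.202 yaw 0.0
```

Call:
jog_arm:
  steps:
    - {"slide": [0,0,-0.015],"yaw": 0,"fingers": 0.01}
    - {"slide": [0,0,-0.04],"yaw": 0,"fingers": 0.01}
    - {"slide": [0,0,-0.065],"yaw": 0,"fingers": 0.01}
    - {"slide": [0,0,-0.07],"yaw": 0,"fingers": 0.01}
    - {"slide": [0,0,-0.07],"yaw": 0,"fingers": 0.01}

```text
time: 4.05
position: [0.4554, 0.1979, 0.3166]
eef_rot: [3.142, -0.0, -0.0]
contact_force: [1.0, -0.0, -1.9]
opening: 0.214
```

```bash
python3 g.py .4545 .0075 .215 0
python3 - <<'E'
from bench import bot
import cv2
cv2.imwrite("pics/a2.png",cv2.resize(bot.capture("side")["image"][200:450,200:450,::-1],(600,600)))
E
```

```text
t 4.05 pos [0.4554 0.1979 0.3166] psi -0.0 tilt [-0. -0. -1.] open 0.0183 F [ 0.96 -0.01 -1.93] q6 1.74
slide [-0.0009  0.1904  0.1016] len 0.216 yaw -0.0
```

View pics/a2.png

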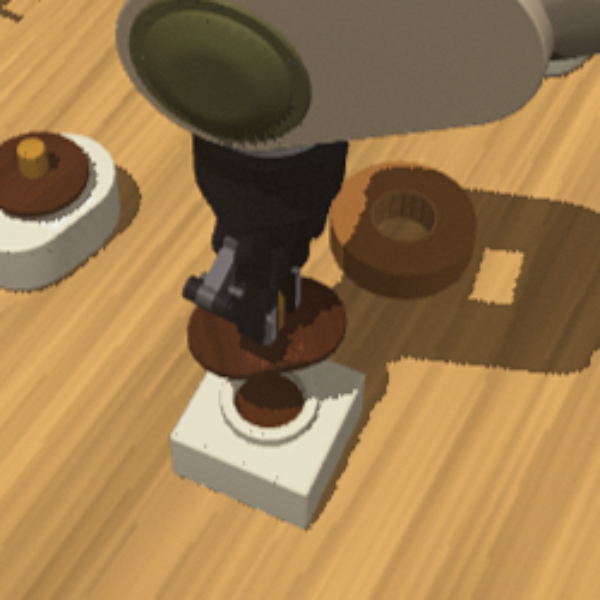

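Call:
jog_arm:
  steps:
    - {"slide": [0,0.03,0],"yaw": 0,"fingers": 0.01}
    - {"slide": [0,0.075,0],"yaw": 0,"fingers": 0.01}
    - {"slide": [0,0.12,0],"yaw": 0,"fingers": 0.01}
    - {"slide": [-0.001,0.165,0.01],"yaw": 0,"fingers": 0.01}
    - {"slide": [-0.001,0.19,0.03],"yaw": 0,"fingers": 0.01}

```text
time: 4.72
position: [0.4544, 0.0062, 0.286]
eef_rot: [3.141, -0.003, 0.0]
contact_force: [-0.4, 0.5, -1.0]
opening: 0.214
```

Call:
jog_arm:
  steps:
    - {"slide": [0,0,0.025],"yaw": 0,"fingers": 0.01}
    - {"slide": [0,0,0.045],"yaw": 0,"fingers": 0.01}
    - {"slide": [0,0,0.055],"yaw": 0,"fingers": 0.01}
    - {"slide": [0,0,0.06],"yaw": 0,"fingers": 0.01}
    - {"slide": [0,0,0.06],"yaw": 0,"fingers": 0.01}

```text
time: 5.35
position: [0.4546, 0.008, 0.2268]
eef_rot: [3.142, 0.0, 0.0]
contact_force: [-0.7, 0.1, -0.4]
opening: 0.208
```

```bash
python3 g.py .4545 .0075 .2155 0
python3 - <<'E'
from bench import bot
import cv2
cv2.imwrite("pics/a3.png",cv2.resize(bot.capture("side")["image"][180:380,270:470,::-1],(600,600)))
E
```

```text
t 5.35 pos [0.4546 0.008  0.2268] psi 0.0 tilt [ 0. -0. -1.] open 0.0178 F [-0.71  0.08 -0.43] q6 1.33
slide [-0.0001  0.0005  0.0113] len 0.011 yaw 0.0
```

View pics/a3.png

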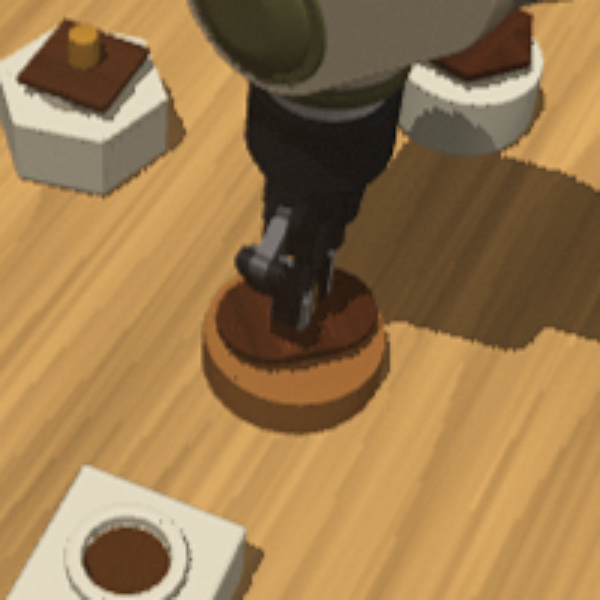

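Lid is held level over the tape. Lowering until contact.

Call:
jog_arm:
  steps:
    - {"slide": [0,0,0.004],"yaw": 0,"fingers": 0.01}
    - {"slide": [0,0,0.008],"yaw": 0,"fingers": 0.01}
    - {"slide": [0,0,0.0105],"yaw": 0,"fingers": 0.01}
    - {"slide": [0,0,0.0115],"yaw": 0,"fingers": 0.01}
    - {"slide": [0,0,0.0115],"yaw": 0,"fingers": 0.01}

```text
time: 6.02
position: [0.4545, 0.008, 0.2154]
eef_rot: [-3.142, -0.0, 0.001]
contact_force: [-3.4, 0.5, 4.5]
opening: 0.213
```

Call:
jog_arm:
  steps:
    - {"slide": [0,0,0],"yaw": 0,"fingers": 0.022}
    - {"slide": [0,0,0],"yaw": 0,"fingers": 0.03}
    - {"slide": [0,0,0],"yaw": 0,"fingers": 0.05}
    - {"slide": [0,0,0],"yaw": 0,"fingers": 0.05}
    - {"slide": [0,0,0],"yaw": 0,"fingers": 0.05}

```text
time: 6.65
position: [0.4545, 0.008, 0.2152]
eef_rot: [-3.142, -0.0, 0.0]
contact_force: [-0.3, 0.0, 1.0]
opening: 0.584
```

Call:
jog_arm:
  steps:
    - {"slide": [0,0,-0.02],"yaw": 0,"fingers": 0.05}
    - {"slide": [0,0,-0.05],"yaw": 0,"fingers": 0.05}
    - {"slide": [0,0,-0.09],"yaw": 0,"fingers": 0.05}
    - {"slide": [0.02,0.01,-0.1],"yaw": 0,"fingers": 0.05}
    - {"slide": [0.06,0.03,-0.1],"yaw": 0,"fingers": 0.05}

```text
time: 7.28
position: [0.5149, -0.0219, 0.3166]
eef_rot: [3.141, 0.001, 0.003]
contact_force: [0.5, -0.1, 0.5]
opening: 0.587
```

```bash
python3 g.py .6526 -.0899 .315 0
python3 - <<'E'
from bench import bot
import cv2
cv2.imwrite("pics/a4.png",cv2.resize(bot.capture("side")["image"][180:380,270:470,::-1],(500,500)))
E
```

```text
t 7.28 pos [ 0.5149 -0.0219  0.3166] psi 0.05 tilt [ 0.002 -0.001 -1.   ] open 0.0501 F [ 0.54 -0.06  0.45] q6 1.3
slide [0.1376 0.0681 0.002 ] len 0.154 yaw 0.0
```

View pics/a4.png

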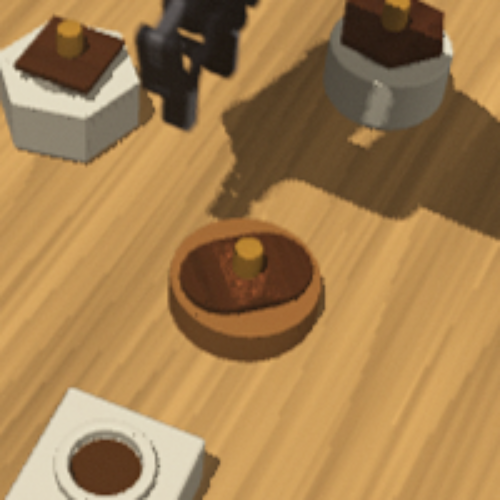

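Call:
jog_arm:
  steps:
    - {"slide": [0.05,0.025,0],"yaw": 0,"fingers": 0.05}
    - {"slide": [0.1,0.05,0],"yaw": 0,"fingers": 0.05}
    - {"slide": [0.1376,0.068,0],"yaw": 0,"fingers": 0.05}
    - {"slide": [0.1376,0.068,0.02],"yaw": 0,"fingers": 0.05}
    - {"slide": [0.1376,0.068,0.04],"yaw": 0,"fingers": 0.05}

```text
time: 7.95
position: [0.6523, -0.0903, 0.2741]
eef_rot: [-3.141, 0.001, 0.001]
contact_force: [0.2, -0.9, -0.4]
opening: 0.581
```

Call:
jog_arm:
  steps:
    - {"slide": [0,0,0.018],"yaw": 0,"fingers": 0.05}
    - {"slide": [0,0,0.029],"yaw": 0,"fingers": 0.05}
    - {"slide": [0,0,0.029],"yaw": 0,"fingers": 0.05}
    - {"slide": [0,0,0.029],"yaw": 0,"fingers": 0.05}
    - {"slide": [0,0,0.029],"yaw": 0,"fingers": 0.05}

```text
time: 8.57
position: [0.6523, -0.0901, 0.247]
eef_rot: [3.141, -0.0, 0.002]
contact_force: [-0.3, -0.5, -0.0]
opening: 0.584
```

```bash
python3 g.py .6526 -.0899 .2474 0
python3 - <<'E'
from bench import bot
import cv2
cv2.imwrite("pics/a5.png",cv2.resize(bot.capture("side")["image"][130:280,220:370,::-1],(500,500)))
E
```

```text
t 8.57 pos [ 0.6523 -0.0901  0.247 ] psi -0.0 tilt [ 0.001 -0.    -1.   ] open 0.0499 F [-0.34 -0.46 -0.03] q6 1.26
slide [ 0.0003 -0.0002 -0.0004] len 0.001 yaw -0.0
```

View pics/a5.png

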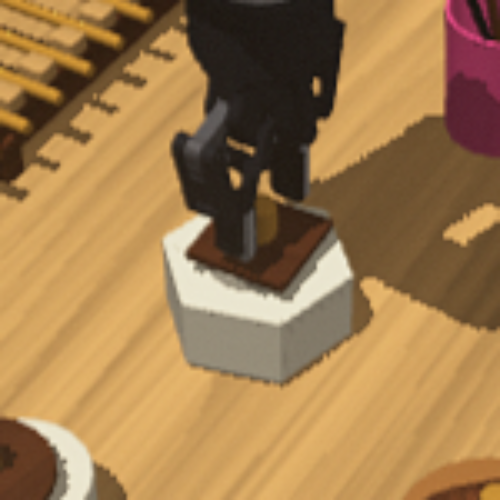

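Call:
jog_arm:
  steps:
    - {"slide": [0,0,0],"yaw": 0,"fingers": 0.01}
    - {"slide": [0,0,0],"yaw": 0,"fingers": 0.01}
    - {"slide": [0,0,0],"yaw": 0,"fingers": 0.01}
    - {"slide": [0,0,0],"yaw": 0,"fingers": 0.01}
    - {"slide": [0,0,0],"yaw": 0,"fingers": 0.01}

```text
time: 9.25
position: [0.6522, -0.0901, 0.2466]
eef_rot: [3.141, -0.0, 0.001]
contact_force: [-0.2, 0.5, 4.4]
opening: 0.216
```

Call:
jog_arm:
  steps:
    - {"slide": [0,0,-0.015],"yaw": 0,"fingers": 0.01}
    - {"slide": [0,0,-0.04],"yaw": 0,"fingers": 0.01}
    - {"slide": [0,0,-0.07],"yaw": 0,"fingers": 0.01}
    - {"slide": [0,0,-0.08],"yaw": 0,"fingers": 0.01}
    - {"slide": [0,0,-0.08],"yaw": 0,"fingers": 0.01}

```text
time: 9.88
position: [0.6521, -0.0901, 0.3263]
eef_rot: [3.141, -0.0, 0.001]
contact_force: [0.9, 0.3, -1.6]
opening: 0.218
```

```bash
python3 g.py .4541 .1958 .300 0
python3 - <<'E'
from bench import bot
import cv2
cv2.imwrite("pics/a6.png",cv2.resize(bot.capture("side")["image"][80:280,200:400,::-1],(600,600)))
E
```

```text
t 9.88 pos [ 0.6521 -0.0901  0.3263] psi -0.01 tilt [ 0. -0. -1.] open 0.0187 F [ 0.85  0.26 -1.55] q6 1.26
slide [-0.198  -0.2859  0.0262] len 0.349 yaw -0.0
```

View pics/a6.png

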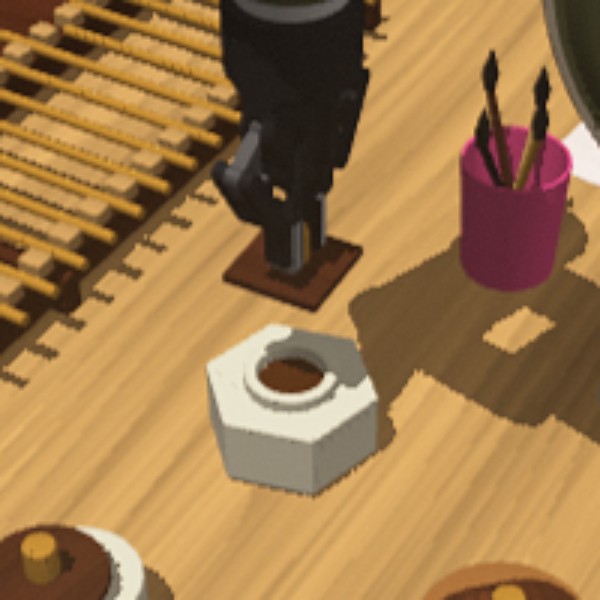

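Call:
jog_arm:
  steps:
    - {"slide": [-0.015,-0.022,0],"yaw": 0,"fingers": 0.01}
    - {"slide": [-0.04,-0.058,0],"yaw": 0,"fingers": 0.01}
    - {"slide": [-0.066,-0.096,0],"yaw": 0,"fingers": 0.01}
    - {"slide": [-0.094,-0.136,0],"yaw": 0,"fingers": 0.01}
    - {"slide": [-0.122,-0.176,0],"yaw": 0,"fingers": 0.01}

```text
time: 10.55
position: [0.5289, 0.087, 0.3249]
eef_rot: [-3.141, 0.001, 0.004]
contact_force: [0.4, 0.3, -0.4]
opening: 0.214
```

Call:
jog_arm:
  steps:
    - {"slide": [-0.026,-0.04,0],"yaw": 0,"fingers": 0.01}
    - {"slide": [-0.053,-0.077,0],"yaw": 0,"fingers": 0.01}
    - {"slide": [-0.07,-0.102,0.01],"yaw": 0,"fingers": 0.01}
    - {"slide": [-0.076,-0.11,0.026],"yaw": 0,"fingers": 0.01}
    - {"slide": [-0.076,-0.11,0.04],"yaw": 0,"fingers": 0.01}

```text
time: 11.18
position: [0.4536, 0.1963, 0.2847]
eef_rot: [3.141, 0.002, -0.003]
contact_force: [0.4, 0.2, -1.1]
opening: 0.212
```

```bash
python3 g.py .4541 .1958 .2466 0
python3 - <<'E'
from bench import bot
import cv2
cv2.imwrite("pics/a7.png",cv2.resize(bot.capture("side")["image"][250:450,210:410,::-1],(600,600)))
cv2.imwrite("pics/a7t.png",bot.capture("top")["image"][:,:,::-1])
E
```

```text
t 11.18 pos [0.4536 0.1963 0.2847] psi 0.06 tilt [-0.002 -0.    -1.   ] open 0.0181 F [ 0.38  0.23 -1.1 ] q6 1.74
slide [0.0006 0.0005 0.0381] len 0.038 yaw 0.1
```

View pics/a7.png

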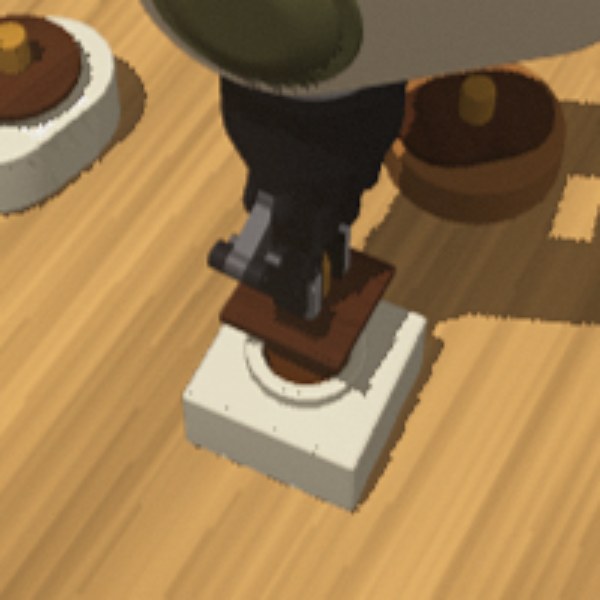

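View pics/a7t.png

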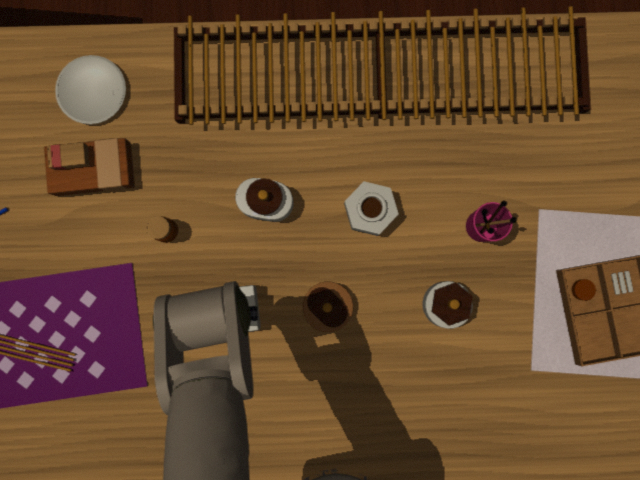

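Call:
jog_arm:
  steps:
    - {"slide": [0.0005,0.0003,0.014],"yaw": 0,"fingers": 0.01}
    - {"slide": [0.0005,0.0003,0.026],"yaw": 0,"fingers": 0.01}
    - {"slide": [0.0005,0.0003,0.033],"yaw": 0,"fingers": 0.01}
    - {"slide": [0.0005,0.0003,0.037],"yaw": 0,"fingers": 0.01}
    - {"slide": [0.0005,0.0003,0.0385],"yaw": 0,"fingers": 0.01}

```text
time: 11.9
position: [0.4547, 0.1956, 0.2476]
eef_rot: [-3.142, 0.0, -0.0]
contact_force: [0.7, -0.6, -0.6]
opening: 0.216
```

```bash
python3 g.py .4541 .1958 .2466 0
python3 - <<'E'
from bench import bot
import cv2
cv2.imwrite("pics/a8.png",cv2.resize(bot.capture("side")["image"][280:430,240:390,::-1],(600,600)))
E
```

```text
t 11.9 pos [0.4547 0.1956 0.2476] psi -0.0 tilt [ 0.  0. -1.] open 0.0185 F [ 0.68 -0.59 -0.63] q6 1.74
slide [-0.0006 -0.0002  0.001 ] len 0.001 yaw -0.0
```

View pics/a8.png

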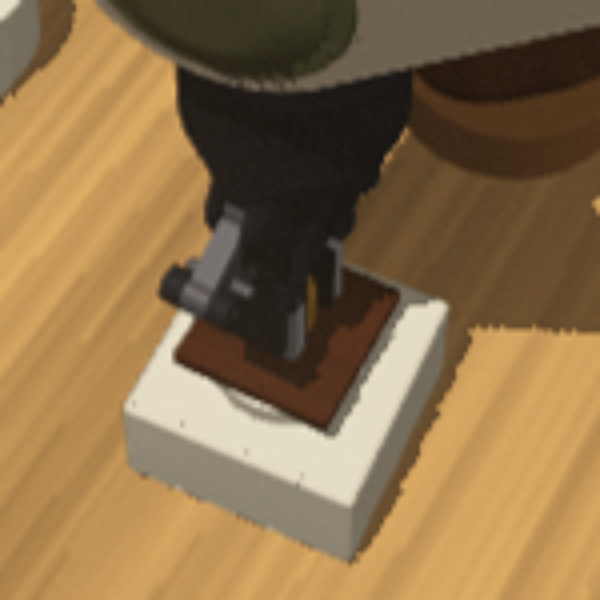

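Slightly above the rim and well centred; last bit down, release, retreat towards the hex lid.

Call:
jog_arm:
  steps:
    - {"slide": [0,0,0.001],"yaw": 0,"fingers": 0.01}
    - {"slide": [0,0,0.001],"yaw": 0,"fingers": 0.01}
    - {"slide": [0,0,0.001],"yaw": 0,"fingers": 0.022}
    - {"slide": [0,0,0.001],"yaw": 0,"fingers": 0.035}
    - {"slide": [0,0,0.001],"yaw": 0,"fingers": 0.05}

```text
time: 12.58
position: [0.4547, 0.1956, 0.2468]
eef_rot: [-3.142, 0.0, -0.0]
contact_force: [-0.1, -0.3, -0.1]
opening: 0.581
```

Call:
jog_arm:
  steps:
    - {"slide": [0,0,0],"yaw": 0,"fingers": 0.05}
    - {"slide": [0,0,0],"yaw": 0,"fingers": 0.05}
    - {"slide": [0,0,-0.02],"yaw": 0,"fingers": 0.05}
    - {"slide": [0,0,-0.05],"yaw": 0,"fingers": 0.05}
    - {"slide": [0,0.03,-0.08],"yaw": 0,"fingers": 0.05}

```text
time: 13.2
position: [0.4545, 0.1661, 0.3276]
eef_rot: [-3.141, -0.004, -0.0]
contact_force: [0.4, -0.3, -0.4]
opening: 0.584
```

Call:
jog_arm:
  steps:
    - {"slide": [0,0.05,0],"yaw": 0,"fingers": 0.05}
    - {"slide": [0,0.1,0],"yaw": 0,"fingers": 0.05}
    - {"slide": [0,0.155,0],"yaw": 0,"fingers": 0.05}
    - {"slide": [0,0.21,0],"yaw": 0,"fingers": 0.05}
    - {"slide": [0,0.265,0],"yaw": 0,"fingers": 0.05}

```text
time: 13.82
position: [0.4543, -0.1011, 0.3269]
eef_rot: [3.141, -0.0, 0.001]
contact_force: [1.5, -0.2, 0.4]
opening: 0.584
```

```bash
python3 g.py .455 -.2428 .2474 0
python3 - <<'E'
from bench import bot
import cv2
cv2.imwrite("pics/a9.png",cv2.resize(bot.capture("top")["image"][140:360,190:500,::-1],(775,550)))
E
```

```text
t 13.82 pos [ 0.4543 -0.1011  0.3269] psi -0.01 tilt [ 0. -0. -1.] open 0.0499 F [ 1.51 -0.21  0.4 ] q6 1.1
slide [0.0006 0.1417 0.0795] len 0.162 yaw -0.0
```

View pics/a9.png

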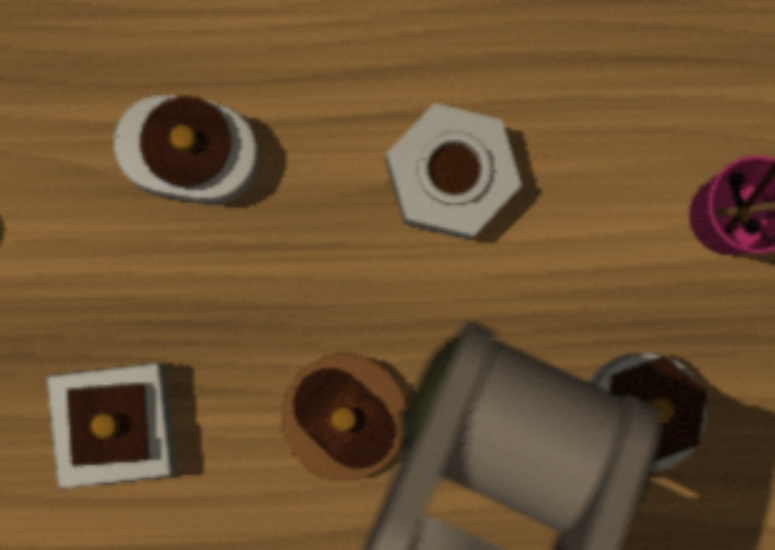

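Call:
jog_arm:
  steps:
    - {"slide": [0,0.045,0],"yaw": 0,"fingers": 0.05}
    - {"slide": [0,0.09,0],"yaw": 0,"fingers": 0.05}
    - {"slide": [0,0.13,0],"yaw": 0,"fingers": 0.05}
    - {"slide": [0.0006,0.1415,0.015],"yaw": 0,"fingers": 0.05}
    - {"slide": [0.0006,0.1415,0.04],"yaw": 0,"fingers": 0.05}

```text
time: 14.5
position: [0.4552, -0.2411, 0.2859]
eef_rot: [3.141, -0.002, 0.001]
contact_force: [0.1, 0.7, -0.1]
opening: 0.586
```

Call:
jog_arm:
  steps:
    - {"slide": [0,0,0.025],"yaw": 0,"fingers": 0.05}
    - {"slide": [0,0,0.039],"yaw": 0,"fingers": 0.05}
    - {"slide": [0,0,0.039],"yaw": 0,"fingers": 0.05}
    - {"slide": [0,0,0.039],"yaw": 0,"fingers": 0.05}
    - {"slide": [0,0,0.039],"yaw": 0,"fingers": 0.05}

```text
time: 15.12
position: [0.4554, -0.2409, 0.2484]
eef_rot: [3.141, 0.0, 0.002]
contact_force: [0.5, 0.5, 0.1]
opening: 0.584
```

```bash
python3 g.py .455 -.2428 .2474 0
python3 - <<'E'
from bench import bot
import cv2
cv2.imwrite("pics/b1.png",cv2.resize(bot.capture("side")["image"][120:270,350:500,::-1],(600,600)))
E
```

```text
t 15.12 pos [ 0.4554 -0.2409  0.2484] psi 0.0 tilt [ 0.001 -0.001 -1.   ] open 0.0499 F [0.46 0.49 0.08] q6 0.86
slide [-0.0004  0.0019  0.001 ] len 0.002 yaw 0.0
```

View pics/b1.png

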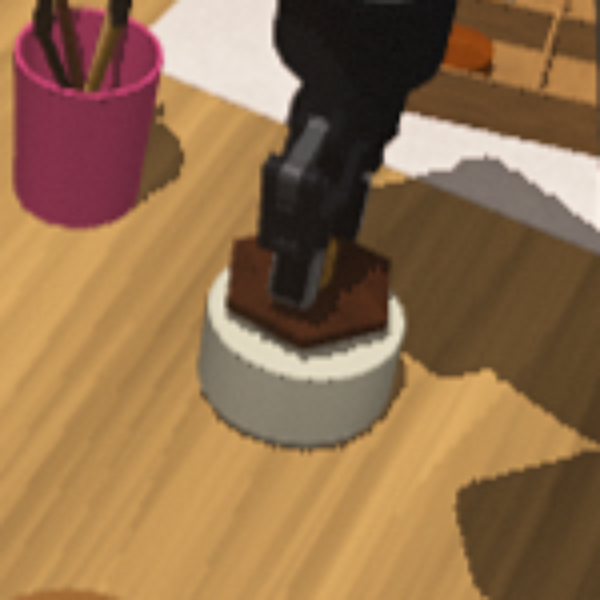

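Call:
jog_arm:
  steps:
    - {"slide": [0,0.0015,0.0008],"yaw": 0,"fingers": 0.04}
    - {"slide": [0,0.0015,0.0008],"yaw": 0,"fingers": 0.01}
    - {"slide": [0,0.0015,0.0008],"yaw": 0,"fingers": 0.01}
    - {"slide": [0,0.0015,0.0008],"yaw": 0,"fingers": 0.01}
    - {"slide": [0,0.0015,0.0008],"yaw": 0,"fingers": 0.01}

```text
time: 15.8
position: [0.4553, -0.2424, 0.2471]
eef_rot: [3.141, -0.0, 0.0]
contact_force: [-0.9, -0.1, 3.2]
opening: 0.213
```

Call:
jog_arm:
  steps:
    - {"slide": [0,0,0],"yaw": 0,"fingers": 0.01}
    - {"slide": [0,0,-0.015],"yaw": 0,"fingers": 0.01}
    - {"slide": [0,0,-0.045],"yaw": 0,"fingers": 0.01}
    - {"slide": [0,0,-0.075],"yaw": 0,"fingers": 0.01}
    - {"slide": [0,0,-0.08],"yaw": 0,"fingers": 0.01}

```text
time: 16.42
position: [0.4554, -0.2424, 0.3289]
eef_rot: [3.139, 0.0, 0.004]
contact_force: [-0.2, 0.1, -0.7]
opening: 0.215
```

```bash
python3 g.py .6552 -.0897 .327 28
python3 - <<'E'
from bench import bot
import cv2
cv2.imwrite("pics/b2.png",cv2.resize(bot.capture("side")["image"][80:260,330:510,::-1],(600,600)))
E
```

```text
t 16.43 pos [ 0.4554 -0.2424  0.3289] psi 0.0 tilt [ 0.003 -0.002 -1.   ] open 0.0183 F [-0.23  0.07 -0.67] q6 0.85
slide [ 0.1998 -0.1526  0.0021] len 0.251 yaw -28.0
```

View pics/b2.png

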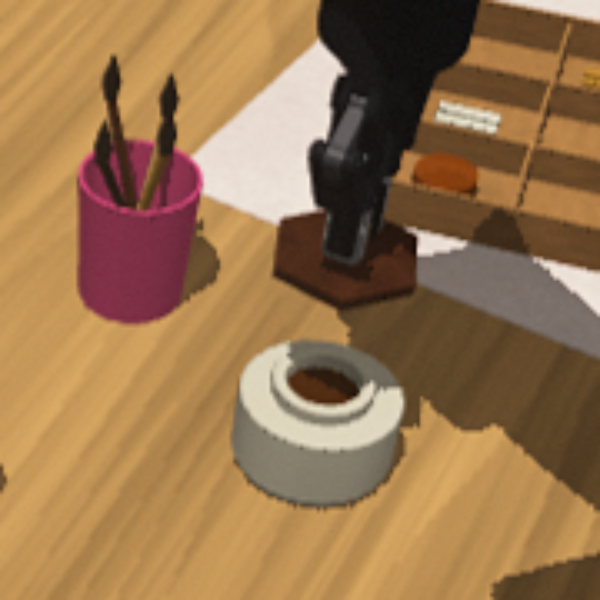

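Call:
jog_arm:
  steps:
    - {"slide": [0.015,-0.02,0],"yaw": -3,"fingers": 0.01}
    - {"slide": [0.05,-0.047,0],"yaw": -8,"fingers": 0.01}
    - {"slide": [0.09,-0.075,0],"yaw": -14,"fingers": 0.01}
    - {"slide": [0.13,-0.105,0],"yaw": -20,"fingers": 0.01}
    - {"slide": [0.165,-0.132,0],"yaw": -25,"fingers": 0.01}

```text
time: 17.1
position: [0.6213, -0.109, 0.3253]
eef_rot: [-3.065, -0.685, 0.003]
contact_force: [-0.1, -0.4, -0.2]
opening: 0.217
```

```bash
python3 g.py .6552 -.0897 .285 28
```

```text
t 17.1 pos [ 0.6213 -0.109   0.3253] psi 25.19 tilt [-0.002  0.001 -1.   ] open 0.0185 F [-0.11 -0.41 -0.16] q6 0.77
slide [ 0.039  -0.003   0.0403] len 0.056 yaw -2.8
```

Call:
jog_arm:
  steps:
    - {"slide": [0.02,-0.0015,0],"yaw": -1.5,"fingers": 0.01}
    - {"slide": [0.036,-0.003,0.005],"yaw": -2.8,"fingers": 0.01}
    - {"slide": [0.039,-0.003,0.02],"yaw": -2.8,"fingers": 0.01}
    - {"slide": [0.039,-0.003,0.037],"yaw": -2.8,"fingers": 0.01}
    - {"slide": [0.039,-0.003,0.04],"yaw": -2.8,"fingers": 0.01}

```text
time: 17.73
position: [0.6537, -0.0915, 0.2846]
eef_rot: [-3.048, -0.753, 0.005]
contact_force: [-0.8, -0.4, -0.5]
opening: 0.217
```

```bash
python3 g.py .6552 -.0897 .2474 28
python3 - <<'E'
from bench import bot
import cv2
cv2.imwrite("pics/b3.png",cv2.resize(bot.capture("side")["image"][110:270,220:380,::-1],(600,600)))
E
```

```text
t 17.73 pos [ 0.6537 -0.0915  0.2846] psi 27.75 tilt [-0.004  0.001 -1.   ] open 0.0185 F [-0.85 -0.37 -0.54] q6 0.77
slide [ 0.0023 -0.0008  0.0372] len 0.037 yaw -0.3
```

View pics/b3.png

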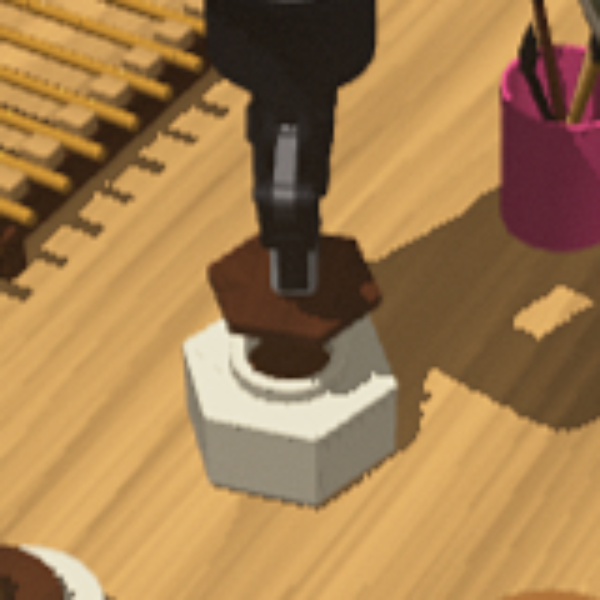

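Call:
jog_arm:
  steps:
    - {"slide": [0.001,-0.0004,0.012],"yaw": 0,"fingers": 0.01}
    - {"slide": [0.0015,-0.0005,0.025],"yaw": 0,"fingers": 0.01}
    - {"slide": [0.0015,-0.0005,0.033],"yaw": 0,"fingers": 0.01}
    - {"slide": [0.0015,-0.0005,0.037],"yaw": 0,"fingers": 0.01}
    - {"slide": [0.0015,-0.0005,0.037],"yaw": 0,"fingers": 0.01}

```text
time: 18.4
position: [0.6554, -0.09, 0.2498]
eef_rot: [-3.05, -0.755, 0.0]
contact_force: [-0.3, -0.1, 0.5]
opening: 0.217
```

```bash
python3 g.py .6552 -.0897 .2471 28
python3 - <<'E'
from bench import bot
import cv2
cv2.imwrite("pics/b4.png",cv2.resize(bot.capture("side")["image"][130:260,235:365,::-1],(600,600)))
E
```

```text
t 18.4 pos [ 0.6554 -0.09    0.2498] psi 27.8 tilt [-0.  0. -1.] open 0.0185 F [-0.33 -0.09  0.54] q6 0.77
slide [-0.     -0.0004  0.0027] len 0.003 yaw -0.2
```

View pics/b4.png

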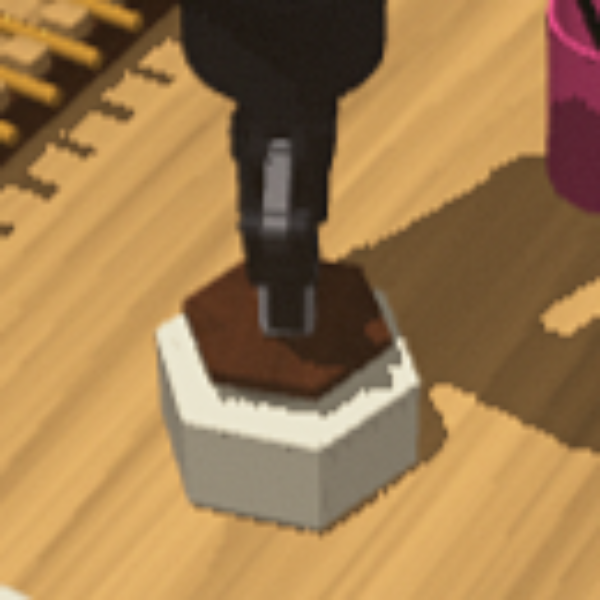

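Aligned; 2.5 mm to go.

Call:
jog_arm:
  steps:
    - {"slide": [0,0,0.0015],"yaw": 0,"fingers": 0.01}
    - {"slide": [0,0,0.0028],"yaw": 0,"fingers": 0.01}
    - {"slide": [0,0,0.0028],"yaw": 0,"fingers": 0.01}
    - {"slide": [0,0,0.0028],"yaw": 0,"fingers": 0.022}
    - {"slide": [0,0,0.0028],"yaw": 0,"fingers": 0.035}

```text
time: 19.08
position: [0.6554, -0.0901, 0.2471]
eef_rot: [3.05, 0.755, 0.0]
contact_force: [0.3, -0.3, -0.4]
opening: 0.407
```

Call:
jog_arm:
  steps:
    - {"slide": [0,0,0],"yaw": 0,"fingers": 0.05}
    - {"slide": [0,0,0],"yaw": 0,"fingers": 0.05}
    - {"slide": [0,0,-0.02],"yaw": 0,"fingers": 0.05}
    - {"slide": [0,0,-0.05],"yaw": 0,"fingers": 0.05}
    - {"slide": [0,0,-0.08],"yaw": 8,"fingers": 0.05}

```text
time: 19.7
position: [0.6554, -0.09, 0.328]
eef_rot: [-3.096, -0.535, 0.0]
contact_force: [0.7, -0.1, 0.3]
opening: 0.586
```

```bash
python3 g.py .6818 .1281 .327 0
python3 - <<'E'
from bench import bot
import cv2
cv2.imwrite("pics/b5.png",cv2.resize(bot.capture("side")["image"][130:260,235:365,::-1],(500,500)))
E
```

```text
t 19.7 pos [ 0.6554 -0.09    0.328 ] psi 19.62 tilt [-0.  0. -1.] open 0.0501 F [ 0.65 -0.06  0.34] q6 0.92
slide [ 0.0981 -0.1966  0.001 ] len 0.22 yaw 19.6
```

View pics/b5.png

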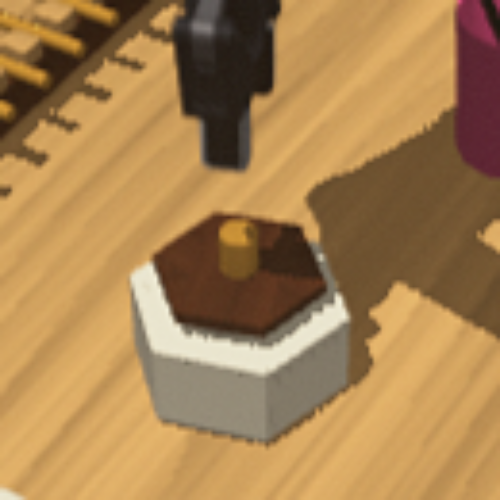

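Hex lid seated. Now the round lid.

Call:
jog_arm:
  steps:
    - {"slide": [0.018,-0.036,0],"yaw": 4,"fingers": 0.05}
    - {"slide": [0.04,-0.08,0],"yaw": 8,"fingers": 0.05}
    - {"slide": [0.063,-0.126,0],"yaw": 12,"fingers": 0.05}
    - {"slide": [0.085,-0.17,0],"yaw": 16,"fingers": 0.05}
    - {"slide": [0.098,-0.1966,0],"yaw": 19.6,"fingers": 0.05}

```text
time: 20.38
position: [0.6809, 0.1306, 0.3268]
eef_rot: [-3.141, -0.006, 0.0]
contact_force: [-0.2, -0.7, 0.5]
opening: 0.583
```

Call:
jog_arm:
  steps:
    - {"slide": [0,0,0.01],"yaw": 0,"fingers": 0.05}
    - {"slide": [0,0,0.035],"yaw": 0,"fingers": 0.05}
    - {"slide": [0,0,0.05],"yaw": 0,"fingers": 0.05}
    - {"slide": [0,0,0.06],"yaw": 0,"fingers": 0.05}
    - {"slide": [0,0,0.06],"yaw": 0,"fingers": 0.05}

```text
time: 21.0
position: [0.6811, 0.1277, 0.2666]
eef_rot: [3.142, 0.005, -0.001]
contact_force: [-1.2, -1.3, 0.8]
opening: 0.583
```

```bash
python3 g.py .6818 .1281 .2474 0
python3 - <<'E'
from bench import bot
import cv2
cv2.imwrite("pics/b6.png",cv2.resize(bot.capture("side")["image"][200:340,150:290,::-1],(500,500)))
E
```

```text
t 21.0 pos [0.6811 0.1277 0.2666] psi 0.19 tilt [-0.001 -0.    -1.   ] open 0.0498 F [-1.23 -1.27  0.83] q6 1.58
slide [ 0.0008 -0.0004  0.0192] len 0.019 yaw 0.2
```

View pics/b6.png

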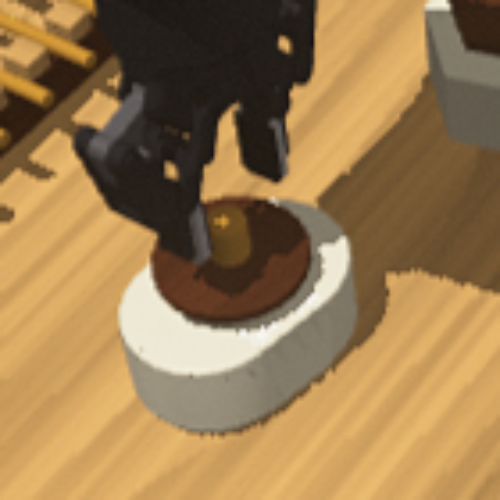

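Call:
jog_arm:
  steps:
    - {"slide": [0.0005,0,0.01],"yaw": 0,"fingers": 0.05}
    - {"slide": [0.0005,0,0.019],"yaw": 0,"fingers": 0.05}
    - {"slide": [0.0005,0,0.019],"yaw": 0,"fingers": 0.05}
    - {"slide": [0.0005,0,0.019],"yaw": 0,"fingers": 0.04}
    - {"slide": [0.0005,0,0.019],"yaw": 0,"fingers": 0.03}

```text
time: 21.68
position: [0.6816, 0.1282, 0.2485]
eef_rot: [-3.142, -0.005, -0.001]
contact_force: [0.6, 0.1, -0.6]
opening: 0.349
```

Call:
jog_arm:
  steps:
    - {"slide": [0,0,0],"yaw": 0,"fingers": 0.01}
    - {"slide": [0,0,0],"yaw": 0,"fingers": 0.01}
    - {"slide": [0,0,0],"yaw": 0,"fingers": 0.01}
    - {"slide": [0,0,0],"yaw": 0,"fingers": 0.01}
    - {"slide": [0,0,0],"yaw": 0,"fingers": 0.01}

```text
time: 22.3
position: [0.6816, 0.1281, 0.2486]
eef_rot: [-3.142, -0.005, -0.001]
contact_force: [0.1, 0.8, 5.7]
opening: 0.215
```

Call:
jog_arm:
  steps:
    - {"slide": [0,0,-0.012],"yaw": 0,"fingers": 0.01}
    - {"slide": [0,0,-0.04],"yaw": 0,"fingers": 0.01}
    - {"slide": [0,0,-0.07],"yaw": 0,"fingers": 0.01}
    - {"slide": [0,0,-0.085],"yaw": 0,"fingers": 0.01}
    - {"slide": [0,0,-0.085],"yaw": 0,"fingers": 0.01}

```text
time: 22.92
position: [0.6815, 0.1281, 0.3337]
eef_rot: [-3.142, -0.005, -0.002]
contact_force: [0.5, 0.3, -0.5]
opening: 0.211
```

```bash
python3 g.py .453 -.2414 .33 0
python3 - <<'E'
from bench import bot
import cv2
cv2.imwrite("pics/b7.png",cv2.resize(bot.capture("side")["image"][150:350,120:320,::-1],(500,500)))
E
```

```text
t 22.93 pos [0.6815 0.1281 0.3337] psi 0.2 tilt [ 0.001  0.    -1.   ] open 0.018 F [ 0.49  0.27 -0.54] q6 1.58
slide [-0.2298  0.3688  0.0034] len 0.435 yaw 0.2
```

View pics/b7.png

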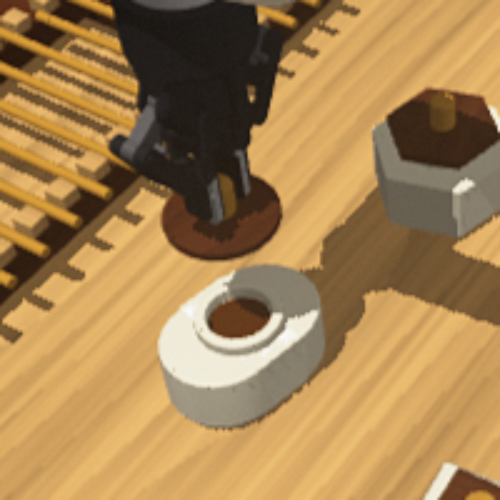

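Call:
jog_arm:
  steps:
    - {"slide": [-0.015,0.024,0],"yaw": 0,"fingers": 0.01}
    - {"slide": [-0.04,0.064,0],"yaw": 0,"fingers": 0.01}
    - {"slide": [-0.066,0.106,0],"yaw": 0,"fingers": 0.01}
    - {"slide": [-0.092,0.148,0],"yaw": 0,"fingers": 0.01}
    - {"slide": [-0.118,0.19,0],"yaw": 0,"fingers": 0.01}

```text
time: 23.6
position: [0.563, -0.0634, 0.3317]
eef_rot: [-3.141, -0.005, 0.004]
contact_force: [0.9, -0.8, -0.2]
opening: 0.215
```

Call:
jog_arm:
  steps:
    - {"slide": [-0.026,0.042,0],"yaw": 0,"fingers": 0.01}
    - {"slide": [-0.052,0.084,0],"yaw": 0,"fingers": 0.01}
    - {"slide": [-0.078,0.126,0],"yaw": 0,"fingers": 0.01}
    - {"slide": [-0.1,0.16,0],"yaw": 0,"fingers": 0.01}
    - {"slide": [-0.112,0.179,0.01],"yaw": 0,"fingers": 0.01}

```text
time: 24.22
position: [0.4516, -0.243, 0.3222]
eef_rot: [-3.141, -0.003, 0.001]
contact_force: [0.6, 0.7, -0.6]
opening: 0.212
```

```bash
python3 g.py .453 -.2414 .258 0
```

```text
t 24.23 pos [ 0.4516 -0.243   0.3222] psi 0.1 tilt [-0.001  0.001 -1.   ] open 0.0181 F [ 0.56  0.68 -0.61] q6 0.85
slide [ 0.0014 -0.0016  0.0642] len 0.064 yaw 0.1
```

Call:
jog_arm:
  steps:
    - {"slide": [0.001,-0.001,0.015],"yaw": 0,"fingers": 0.01}
    - {"slide": [0.001,-0.001,0.035],"yaw": 0,"fingers": 0.01}
    - {"slide": [0.001,-0.001,0.05],"yaw": 0,"fingers": 0.01}
    - {"slide": [0.001,-0.001,0.06],"yaw": 0,"fingers": 0.01}
    - {"slide": [0.001,-0.001,0.064],"yaw": 0,"fingers": 0.01}

```text
time: 24.85
position: [0.4539, -0.2404, 0.2585]
eef_rot: [-3.141, -0.006, 0.001]
contact_force: [-0.1, 0.8, -1.0]
opening: 0.216
```

```bash
python3 g.py .453 -.2414 .2486 0
python3 - <<'E'
from bench import bot
import cv2
cv2.imwrite("pics/b8.png",cv2.resize(bot.capture("side")["image"][120:260,355:495,::-1],(600,600)))
E
```

```text
t 24.85 pos [ 0.4539 -0.2404  0.2585] psi 0.22 tilt [-0.001  0.001 -1.   ] open 0.0185 F [-0.07  0.81 -1.  ] q6 0.85
slide [-0.0009  0.001   0.0099] len 0.01 yaw 0.2
```

View pics/b8.png

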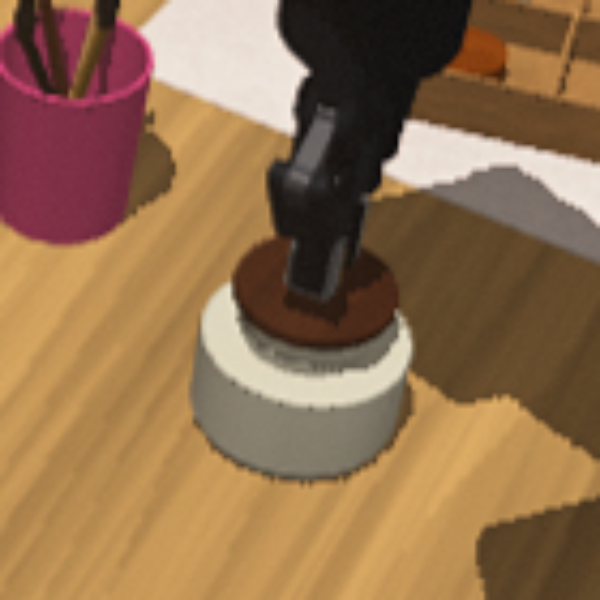

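Call:
jog_arm:
  steps:
    - {"slide": [-0.001,0.001,0.003],"yaw": 0,"fingers": 0.01}
    - {"slide": [-0.001,0.001,0.006],"yaw": 0,"fingers": 0.01}
    - {"slide": [-0.001,0.001,0.009],"yaw": 0,"fingers": 0.01}
    - {"slide": [-0.001,0.001,0.01],"yaw": 0,"fingers": 0.01}
    - {"slide": [-0.001,0.001,0.01],"yaw": 0,"fingers": 0.01}

```text
time: 25.52
position: [0.4528, -0.2416, 0.2491]
eef_rot: [-3.142, -0.005, 0.0]
contact_force: [0.2, -0.0, -0.7]
opening: 0.212
```

```bash
python3 g.py .453 -.2414 .2486 0
python3 - <<'E'
from bench import bot
import cv2
cv2.imwrite("pics/b9.png",cv2.resize(bot.capture("side")["image"][120:260,355:495,::-1],(600,600)))
E
```

```text
t 25.52 pos [ 0.4528 -0.2416  0.2491] psi 0.2 tilt [-0.  0. -1.] open 0.0181 F [ 0.21 -0.04 -0.74] q6 0.85
slide [ 0.0002 -0.0002  0.0005] len 0.001 yaw 0.2
```

View pics/b9.png

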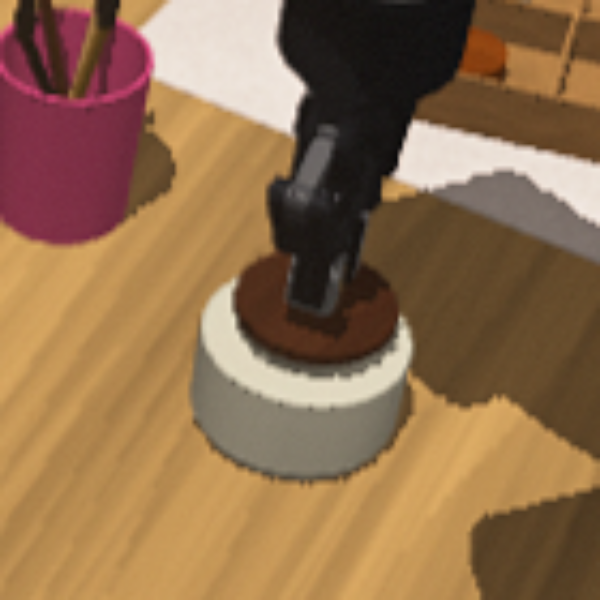

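Call:
jog_arm:
  steps:
    - {"slide": [0,0,0.0008],"yaw": 0,"fingers": 0.01}
    - {"slide": [0,0,0.0008],"yaw": 0,"fingers": 0.01}
    - {"slide": [0,0,0.0008],"yaw": 0,"fingers": 0.022}
    - {"slide": [0,0,0.0008],"yaw": 0,"fingers": 0.035}
    - {"slide": [0,0,0.0008],"yaw": 0,"fingers": 0.05}

```text
time: 26.2
position: [0.4528, -0.2416, 0.2482]
eef_rot: [-3.142, -0.005, 0.0]
contact_force: [-0.5, 0.1, 0.7]
opening: 0.582
```

Call:
jog_arm:
  steps:
    - {"slide": [0,0,0],"yaw": 0,"fingers": 0.05}
    - {"slide": [0,0,0],"yaw": 0,"fingers": 0.05}
    - {"slide": [0,0,-0.02],"yaw": 0,"fingers": 0.05}
    - {"slide": [0,0,-0.05],"yaw": 0,"fingers": 0.05}
    - {"slide": [0,-0.03,-0.075],"yaw": 0,"fingers": 0.05}

```text
time: 26.82
position: [0.4527, -0.2123, 0.3243]
eef_rot: [3.141, 0.002, 0.001]
contact_force: [0.4, 0.4, -0.2]
opening: 0.584
```

Call:
jog_arm:
  steps:
    - {"slide": [0,-0.045,0],"yaw": 0,"fingers": 0.05}
    - {"slide": [0,-0.09,0],"yaw": 0,"fingers": 0.05}
    - {"slide": [0,-0.14,0],"yaw": 0,"fingers": 0.05}
    - {"slide": [0,-0.18,0],"yaw": 0,"fingers": 0.05}
    - {"slide": [0.001,-0.218,0],"yaw": 0,"fingers": 0.05}

```text
time: 27.45
position: [0.4527, 0.0078, 0.3235]
eef_rot: [3.142, 0.006, 0.001]
contact_force: [1.1, 0.6, -0.3]
opening: 0.588
```

```bash
python3 g.py .4545 .0085 .2154 0
cat > m2.py <<'E'
from h import *
from bench import bot
import sys
W=dict(top=dict(oblong=(264,198),hex=(372,208),round=(449,305),square=(234,310)),side=dict(oblong=(216,283),hex=(298,210),round=(426,200),square=(311,375)))
for cn in ("top","side"):
  c=bot.capture(cn); im=c["image"][:,:,::-1].copy(); vis=im.copy()
  for pot in sys.argv[2:]:
    u,v=W[cn][pot]; h=55; off=np.array([u-h,v-h]); sz=(2*h,2*h); L,U=masks(im,off,sz)
    g=unproj(c,(u,v),.075)
    rl=fit(c,L,off,sz,lidmodel(pot,.062),g[0],g[1],SYM[pot])
    rp=fit(c,U,off,sz,potmodel(pot,pot,rl.x),rl.x[0],rl.x[1],SYM[pot])
    print(cn,pot,"pot",np.round(rp.x[:2],4),round(np.degrees(rp.x[2])%SYM[pot],1),round(rp.fun,3),"lid",np.round(rl.x[:2],4),round(np.degrees(rl.x[2])%SYM[pot],1),round(rl.fun,3))
    for m,col in((lidmodel(pot,.062)(c,rl.x,off,sz),(0,255,0)),(potmodel(pot)(c,rp.x,off,sz),(255,0,255))):
        m=cv2.resize(m,sz,interpolation=cv2.INTER_AREA); cc,_=cv2.findContours(m,cv2.RETR_EXTERNAL,cv2.CHAIN_APPROX_NONE); cv2.drawContours(vis,[q+off for q in cc],-1,col,1)
  cv2.imwrite(f"pics/{sys.argv[1]}_{cn}.png",vis)
E
python3 m2.py c1 hex round square
```

```text
t 27.45 pos [0.4527 0.0078 0.3235] psi 0.21 tilt [ 0. -0. -1.] open 0.0502 F [ 1.08  0.57 -0.34] q6 1.32
slide [ 0.0017 -0.0007  0.1081] len 0.108 yaw 0.2
top hex pot [ 0.6544 -0.089 ] 45.1 -0.953 lid [ 0.6544 -0.0901] 47.7 -0.883
top round pot [ 0.4516 -0.2398] 0.0 -0.964 lid [ 0.4506 -0.2407] 0.0 -0.86
top square pot [0.453  0.1976] 4.9 -0.597 lid [0.4552 0.194 ] 7.0 -0.84
side hex pot [ 0.6563 -0.0902] 45.6 -0.874 lid [ 0.656  -0.0906] 42.0 -0.701
side round pot [ 0.4545 -0.2423] 0.0 -0.326 lid [ 0.4537 -0.245 ] 0.0 -0.626
side square pot [0.4552 0.1944] 5.6 -0.613 lid [0.4569 0.1941] 3.5 -0.714
```

View pics/c1_side.png

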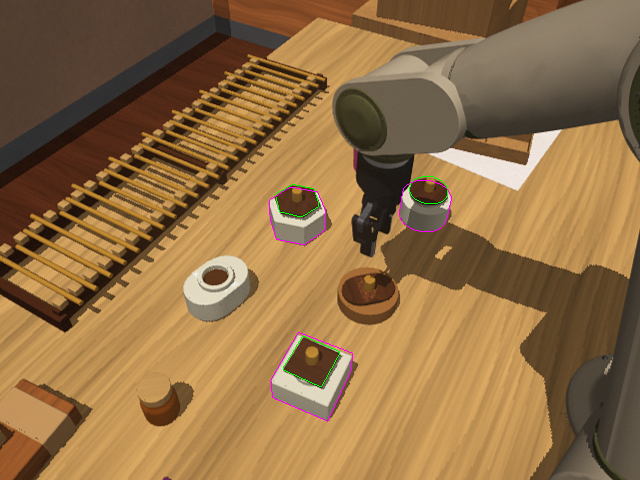

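Call:
jog_arm:
  steps:
    - {"slide": [0.001,0,0.025],"yaw": 0,"fingers": 0.05}
    - {"slide": [0.0015,0,0.06],"yaw": 0,"fingers": 0.05}
    - {"slide": [0.0015,0,0.09],"yaw": 0,"fingers": 0.05}
    - {"slide": [0.0015,0,0.107],"yaw": 0,"fingers": 0.05}
    - {"slide": [0.0015,0,0.107],"yaw": 0,"fingers": 0.05}

```text
time: 28.18
position: [0.4543, 0.0059, 0.2155]
eef_rot: [-3.141, -0.005, 0.004]
contact_force: [0.0, 0.2, 0.6]
opening: 0.589
```

Call:
jog_arm:
  steps:
    - {"slide": [0,0,0],"yaw": 0,"fingers": 0.04}
    - {"slide": [0,0,0],"yaw": 0,"fingers": 0.01}
    - {"slide": [0,0,0],"yaw": 0,"fingers": 0.01}
    - {"slide": [0,0,0],"yaw": 0,"fingers": 0.01}
    - {"slide": [0,0,0],"yaw": 0,"fingers": 0.01}

```text
time: 28.8
position: [0.4546, 0.0063, 0.2172]
eef_rot: [3.141, 0.006, 0.002]
contact_force: [-1.2, -0.6, 4.7]
opening: 0.213
```

Call:
jog_arm:
  steps:
    - {"slide": [0,0,0],"yaw": 0,"fingers": 0.01}
    - {"slide": [0,0,-0.012],"yaw": 0,"fingers": 0.01}
    - {"slide": [0,0,-0.05],"yaw": 0,"fingers": 0.01}
    - {"slide": [0,0,-0.09],"yaw": 0,"fingers": 0.01}
    - {"slide": [0,0,-0.11],"yaw": 0,"fingers": 0.01}

```text
time: 29.42
position: [0.4544, 0.0064, 0.3292]
eef_rot: [3.141, 0.006, 0.006]
contact_force: [0.3, 0.5, -1.8]
opening: 0.217
```

```bash
python3 g.py .680 .1303 .325 31.5
python3 - <<'E'
from bench import bot
import cv2
cv2.imwrite("pics/d1.png",cv2.resize(bot.capture("side")["image"][170:350,270:450,::-1],(500,500)))
E
```

```text
t 29.43 pos [0.4544 0.0064 0.3292] psi 0.21 tilt [ 0.004 -0.001 -1.   ] open 0.0185 F [ 0.34  0.54 -1.84] q6 1.32
slide [ 0.226  -0.1231  0.0049] len 0.257 yaw -31.3
```

View pics/d1.png

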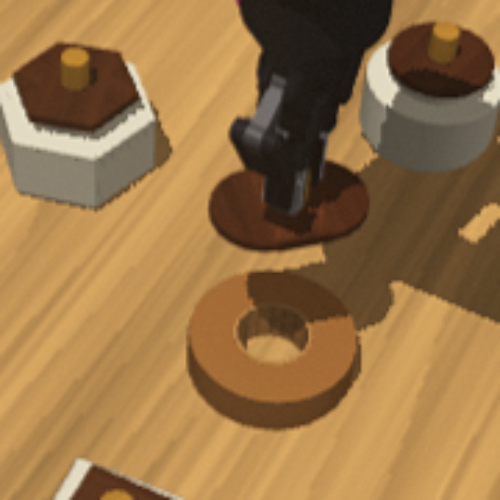

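Call:
jog_arm:
  steps:
    - {"slide": [0.02,-0.01,0],"yaw": -4,"fingers": 0.01}
    - {"slide": [0.06,-0.032,0],"yaw": -10,"fingers": 0.01}
    - {"slide": [0.1,-0.054,0],"yaw": -16,"fingers": 0.01}
    - {"slide": [0.145,-0.079,0],"yaw": -22,"fingers": 0.01}
    - {"slide": [0.185,-0.1,0],"yaw": -28,"fingers": 0.01}

```text
time: 30.1
position: [0.6403, 0.108, 0.3261]
eef_rot: [-3.045, -0.771, 0.0]
contact_force: [0.2, -1.1, -0.3]
opening: 0.213
```

```bash
python3 g.py .680 .1303 .285 31.5
```

```text
t 30.1 pos [0.6403 0.108  0.3261] psi 28.41 tilt [-0. -0. -1.] open 0.0182 F [ 0.18 -1.11 -0.27] q6 1.06
slide [ 0.0456 -0.0007  0.0411] len 0.061 yaw -3.1
```

Call:
jog_arm:
  steps:
    - {"slide": [0.025,0,0],"yaw": -1.5,"fingers": 0.01}
    - {"slide": [0.042,-0.0007,0.003],"yaw": -3.1,"fingers": 0.01}
    - {"slide": [0.0456,-0.0007,0.02],"yaw": -3.1,"fingers": 0.01}
    - {"slide": [0.0456,-0.0007,0.036],"yaw": -3.1,"fingers": 0.01}
    - {"slide": [0.0456,-0.0007,0.041],"yaw": -3.1,"fingers": 0.01}

```text
time: 30.72
position: [0.6784, 0.1288, 0.2834]
eef_rot: [-3.025, -0.846, 0.005]
contact_force: [0.5, 0.7, -0.7]
opening: 0.215
```

Call:
jog_arm:
  steps:
    - {"slide": [0,0,0.008],"yaw": 0,"fingers": 0.01}
    - {"slide": [0,0,0.016],"yaw": 0,"fingers": 0.01}
    - {"slide": [0,0,0.02],"yaw": 0,"fingers": 0.01}
    - {"slide": [0,0,0.02],"yaw": 0,"fingers": 0.01}
    - {"slide": [0,0,0.02],"yaw": 0,"fingers": 0.01}

```text
time: 31.35
position: [0.679, 0.1292, 0.2657]
eef_rot: [3.025, 0.847, 0.001]
contact_force: [0.1, -0.6, -1.5]
opening: 0.214
```

```bash
python3 g.py .680 .1303 .249 31.5
python3 - <<'E'
from bench import bot
import cv2
cv2.imwrite("pics/d2.png",cv2.resize(bot.capture("side")["image"][200:340,150:290,::-1],(600,600)))
E
```

```text
t 31.35 pos [0.679  0.1292 0.2657] psi 31.3 tilt [ 0.001  0.    -1.   ] open 0.0183 F [ 0.09 -0.59 -1.49] q6 1.04
slide [ 0.0014 -0.0005  0.0167] len 0.017 yaw -0.2
```

View pics/d2.png

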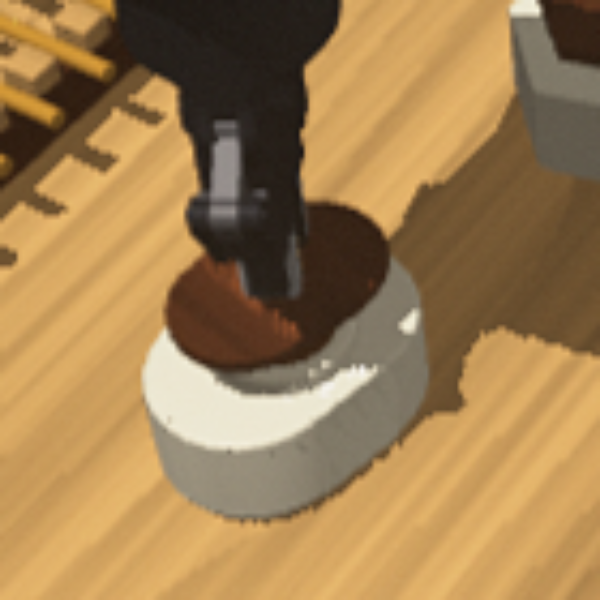

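Call:
jog_arm:
  steps:
    - {"slide": [0.0012,-0.0005,0.006],"yaw": -1,"fingers": 0.01}
    - {"slide": [0.0012,-0.0005,0.011],"yaw": -2,"fingers": 0.01}
    - {"slide": [0.0012,-0.0005,0.014],"yaw": -2,"fingers": 0.01}
    - {"slide": [0.0012,-0.0005,0.0155],"yaw": -2,"fingers": 0.01}
    - {"slide": [0.0012,-0.0005,0.0155],"yaw": -2,"fingers": 0.01}

```text
time: 32.02
position: [0.6797, 0.1302, 0.2498]
eef_rot: [-3.01, -0.9, 0.0]
contact_force: [0.1, -0.8, -0.6]
opening: 0.213
```

```bash
python3 g.py .680 .1303 .249 33.5
python3 - <<'E'
from bench import bot
import cv2
cv2.imwrite("pics/d3.png",cv2.resize(bot.capture("side")["image"][200:340,150:290,::-1],(600,600)))
E
```

```text
t 32.02 pos [0.6797 0.1302 0.2498] psi 33.29 tilt [-0.  0. -1.] open 0.0182 F [ 0.12 -0.83 -0.6 ] q6 1.01
slide [0.0003 0.0001 0.0008] len 0.001 yaw -0.2
```

View pics/d3.png

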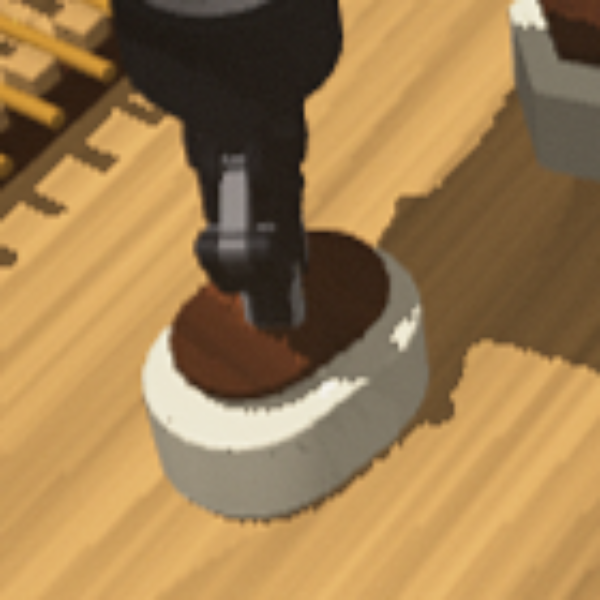

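Aligned. Lower the last 0.8 mm, release and retreat.

Call:
jog_arm:
  steps:
    - {"slide": [0,0,0.0008],"yaw": 0,"fingers": 0.01}
    - {"slide": [0,0,0.0012],"yaw": 0,"fingers": 0.01}
    - {"slide": [0,0,0.0012],"yaw": 0,"fingers": 0.022}
    - {"slide": [0,0,0.0012],"yaw": 0,"fingers": 0.035}
    - {"slide": [0,0,0.0012],"yaw": 0,"fingers": 0.05}

```text
time: 32.7
position: [0.6797, 0.1302, 0.2485]
eef_rot: [-3.01, -0.9, 0.0]
contact_force: [0.1, 0.7, -0.2]
opening: 0.582
```

Call:
jog_arm:
  steps:
    - {"slide": [0,0,0],"yaw": 0,"fingers": 0.05}
    - {"slide": [0,0,0],"yaw": 0,"fingers": 0.05}
    - {"slide": [0,0,-0.02],"yaw": 0,"fingers": 0.05}
    - {"slide": [0,0,-0.05],"yaw": 0,"fingers": 0.05}
    - {"slide": [0,0,-0.1],"yaw": 0,"fingers": 0.05}

```text
time: 33.33
position: [0.6795, 0.1302, 0.3499]
eef_rot: [-3.01, -0.9, 0.003]
contact_force: [0.3, -0.7, -0.1]
opening: 0.583
```

```bash
python3 g.py .35 .1 .40 33.5
```

```text
t 33.33 pos [0.6795 0.1302 0.3499] psi 33.29 tilt [-0.002 -0.    -1.   ] open 0.0498 F [ 0.29 -0.66 -0.14] q6 1.01
slide [-0.2921 -0.1557 -0.0496] len 0.335 yaw -0.2
```

Call:
jog_arm:
  steps:
    - {"slide": [-0.03,-0.007,-0.01],"yaw": 0,"fingers": 0.05}
    - {"slide": [-0.07,-0.017,-0.02],"yaw": 0,"fingers": 0.05}
    - {"slide": [-0.115,-0.027,-0.03],"yaw": 0,"fingers": 0.05}
    - {"slide": [-0.16,-0.038,-0.04],"yaw": 0,"fingers": 0.05}
    - {"slide": [-0.205,-0.049,-0.05],"yaw": 0,"fingers": 0.05}

```text
time: 33.95
position: [0.4798, 0.0583, 0.4004]
eef_rot: [3.009, 0.9, 0.003]
contact_force: [0.1, -0.9, 1.4]
opening: 0.584
```

Call:
jog_arm:
  steps:
    - {"slide": [-0.04,-0.01,0],"yaw": 0,"fingers": 0.05}
    - {"slide": [-0.08,-0.02,0],"yaw": 0,"fingers": 0.05}
    - {"slide": [-0.115,-0.028,0],"yaw": 0,"fingers": 0.05}
    - {"slide": [-0.115,-0.028,0],"yaw": 0,"fingers": 0.05}
    - {"slide": [-0.115,-0.028,0],"yaw": 0,"fingers": 0.05}

```text
time: 34.58
position: [0.3704, 0.0189, 0.3996]
eef_rot: [3.009, 0.899, 0.003]
contact_force: [-0.5, 0.5, 0.3]
opening: 0.586
```

```bash
python3 m2.py e1 oblong hex round square
```

```text
top oblong pot [0.6787 0.1313] 79.7 -0.972 lid [0.677  0.1281] 73.2 -0.867
top hex pot [ 0.6542 -0.0892] 45.2 -0.954 lid [ 0.6535 -0.0913] 45.0 -0.884
top round pot [ 0.4516 -0.2401] 0.0 -0.969 lid [ 0.452  -0.2415] 0.0 -0.863
top square pot [0.453  0.1975] 5.2 -0.97 lid [0.4538 0.196 ] 1.7 -0.845
side oblong pot [0.6812 0.1295] 77.5 -0.562 lid [0.6805 0.1282] 81.8 -0.713
side hex pot [ 0.6564 -0.0904] 45.4 -0.869 lid [ 0.6561 -0.092 ] 42.2 -0.702
side round pot [ 0.4305 -0.2424] 0.0 -0.421 lid [ 0.4445 -0.2051] 0.0 -0.0
side square pot [0.4549 0.1949] 5.9 -0.613 lid [0.4567 0.1938] 4.2 -0.713
```

View pics/e1_top.png

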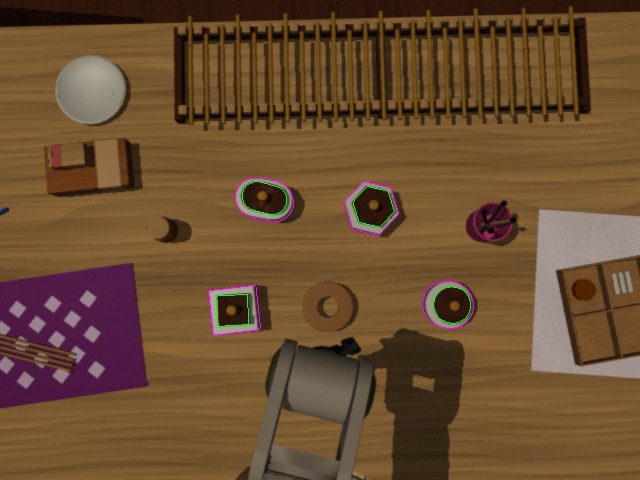

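View pics/e1_side.png

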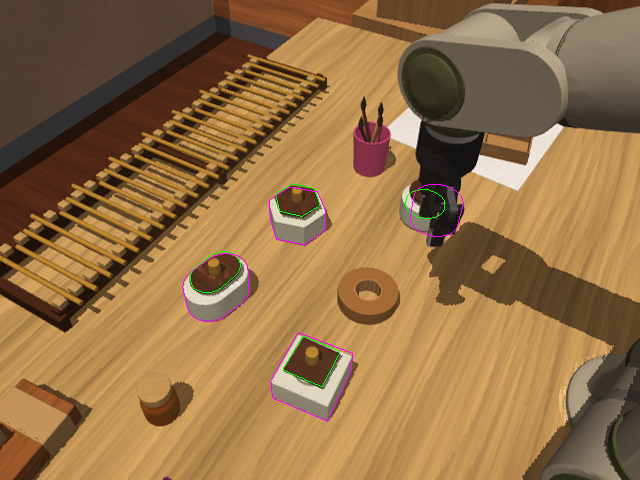

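Run:
```python
from h import *
from bench import bot
c=bot.capture("top"); im=c["image"][:,:,::-1]; s=bot.capture("side")["image"][:,:,::-1]
cv2.imwrite("pics/f.png",np.hstack([cv2.resize(im[170:230,232:297],(390,360),interpolation=cv2.INTER_CUBIC),cv2.resize(s[240:330,175:265],(360,360),interpolation=cv2.INTER_CUBIC)]))
h=28; u,v=264,200; off=np.array([u-h,v-h]); L,U=masks(im.copy(),off,(2*h,2*h))
L=cv2.morphologyEx(L,cv2.MORPH_CLOSE,np.ones((33,33)))
cc,_=cv2.findContours(L,cv2.RETR_EXTERNAL,cv2.CHAIN_APPROX_NONE); k=max(cc,key=cv2.contourArea)
def ang(k):
    r=cv2.fitEllipse(k); d=np.radians(r[2]+90); p=np.array(r[0])/S+off; q=p+10*np.array([np.cos(d),np.sin(d)])
    w=unproj(c,q,.065)-unproj(c,p,.065); return r,np.degrees(np.arctan2(w[1],w[0]))%180
print(ang(k)); cc,_=cv2.findContours(U,cv2.RETR_EXTERNAL,cv2.CHAIN_APPROX_NONE); print(ang(max(cc,key=cv2.contourArea)))
```

```text
(((223.62069702148438, 205.6115264892578), (233.5975799560547, 358.2541198730469), 100.93297576904297), np.float64(77.43250337257045))
(((227.34812927246094, 221.06405639648438), (347.76983642578125, 480.895751953125), 103.68901824951172), np.float64(74.6658856418197))
```

View pics/f.png

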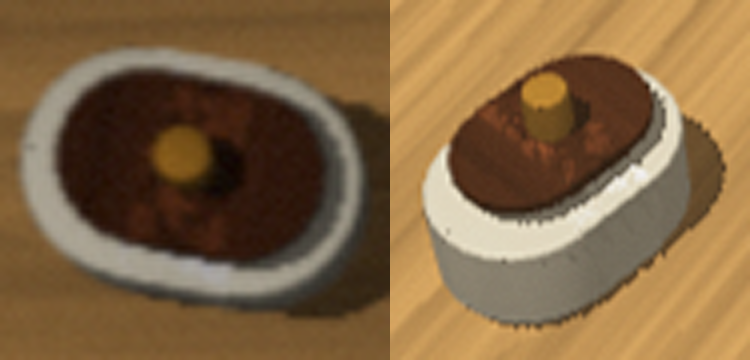

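The zoom shows the oblong lid parallel to its pot and flat, about 3° off at most. All lids are seated and nothing is being touched.

```bash
python3 -c "
from bench import bot
print(bot.state()['time'],bot.state()['contact_force']);print(bot.job_done())"
```

```text
34.775 [ 0.78698711 -0.14048196  0.51541376]
the job is handed in; nothing more can be done
None
```

All four lids are now on the pots of their own shape, and I handed the job in at about 35 s of the 144 s allowed. I parked the oblong lid on the tape roll, moved the square, hex and round lids to their own pots, then put the oblong lid on its pot.

- **Position:** in the last pictures every lid looks flat. The fits put lid centres within about 4 mm of the pot axes (limit 10 mm). Every pot fit that held up is within about 1 mm of where it started.
- **Turn:** the hex and square lids measured about 0–4° off their pots (limit 13°).
- **Mug and arm:** the brush mug was never approached and looks the same in the pictures. The gripper was open and clear of everything.

**Checks that disagreed or failed:**
- **Oblong lid angle:** it read about 6.5° off one way from the top camera and 4° the other way from the side camera. A separate ellipse fit gave about 3°, and a close-up looked parallel to the pot.
- **Round pot, side view:** in the final side picture the arm hid the round pot, so that fit failed. The round lid rests on the final top view plus an earlier side view, taken after it was seated, whose lid fit was fine but whose pot fit was poor.

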